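# Load the glass feeder's sprung magazine

### The job

Load the two short glass slabs into the leaning spring-loaded magazine of the feeder, flat and one on top of the other: put one in the mouth and push it down against the spring until both latch noses snap over it and it stays down by itself, then do the same with the second on top of it. Press firmly but do not ram the stack against the bottom, and leave the long slab and everything else on the bench alone.

Things in the scene. Friction and masses are not known exactly. Their poses are not given: they have to be found in the camera images.
- magazine: Rectangular aluminium column on a grey feeder, leaning 28.6 degrees (0.5 rad). z: along the column, out of its mouth, leaning to its own -x side, roughly towards the robot; y: level, along the long side of the mouth. Origin: on the centre line in the latch plane (undersides of the latch noses), 113 mm above the bench. Clear channel 50 (x) by 104 (y) mm, walls 5 mm.
- mouth (a point): Centre of the magazine's open mouth, at the rim, 22 mm along +z from the magazine's origin; axes as the magazine's. Straight walls end 8 mm below the rim; flared lips widen the mouth by 4 mm per side. A slab put in rests on the nose slopes, its underside 12 to 14 mm below the rim; it must be pushed on until its top is 22 mm below the rim (latch plane) or slightly deeper.
- nose_l (a point): Lower inner edge of the sprung brass latch nose in the +y end wall (extended; the point does not retract with it). 26 mm wide, it sticks 7 mm into the channel: flat underside in the latch plane, upright tip 3 mm high, then a slope back to the wall 13 mm above the plane. It yields outwards at 1.6 to 2.3 N and snaps out over a slab whose top is below the plane.
- nose_r (a point): The same for the latch nose in the opposite, -y end wall.
- follower: Black plate, 44 x 84 mm, sliding along the column on a spring under the slabs. Origin: centre of its top; axes as the magazine's. Empty: in the latch plane, 5 N; 190 N/m more going down. Pushing a slab in takes up to about 15 N for the first, 22 N for the second. Hard stop 68 mm down, 8 mm below its place under two latched slabs; above 100 N on it the glass is spoilt.
- blank_a: Short slab (blank) of thick cast glass, pale grey-green, 44 (x) x 100 (y) x 30 (z) mm, 0.33 kg give or take 20 percent, lying flat on the bench. Origin: centre of its underside; y along its length. The two short slabs are alike and interchangeable.
- blank_b: Short slab (blank) of thick cast glass, pale grey-green, 44 (x) x 100 (y) x 30 (z) mm, 0.33 kg give or take 20 percent, lying flat on the bench. Origin: centre of its underside; y along its length. The two short slabs are alike and interchangeable.
- long_slab: Bystander: leave it alone (up to 40 mm of displacement is forgiven). A slab of the same glass but 150 mm long (44 x 150 x 30 mm, y along its length; origin centre of underside): too long for the magazine.
- rondel: Bystander: leave it alone (up to 40 mm of displacement is forgiven). Round glass disc, 90 mm across, 14 mm thick, lying flat; origin centre of underside.
- jar: Bystander: leave it alone (up to 40 mm of displacement is forgiven). Closed jar, 72 mm across, 95 mm tall; origin centre of underside.
- tub: Bystander: leave it alone (up to 40 mm of displacement is forgiven). White plastic tub, 110 mm across the rim, 85 mm tall; origin centre of underside.
- brush: Bystander: leave it alone (up to 40 mm of displacement is forgiven). Brush, 180 mm long, lying along its x axis.
- hammer: Bystander: leave it alone (up to 40 mm of displacement is forgiven). Hammer, 240 mm long, lying along its x axis.
Mind the look-alikes: they are no part of the job. What is shaped like the blank_a but pink is not meant.

How it is judged:
By the outcome, as a careful person would: the job done as asked, in the order asked, and still so for the second after the job is handed in, with the robot touching nothing.
It also fails if it takes over 72 s, if anything falls off the work surface, if the arm or the gripper's body presses on something with over 40 N, if the wrist force passes 120 N, or if a joint passes its speed limit or range.

### The arm

A 6-joint arm with a two-finger parallel gripper is mounted at the origin on the work surface. World frame = base frame: x ahead of the robot, y to its left, z up, the work surface at z = 0. Lengths are in mm, angles in rad, forces in N, time in s.
With the tool pointing down it reaches from about 375 to 925 mm from the base axis. Payload 5.7 kg.
Tool frame: the origin (TCP) lies between the finger pads; the fingertips stand 19 mm ahead of it and the grasp point (between the pads) is the TCP; z points along the fingers, y is the direction in which the jaws open and shut (so a half turn about z gives the same grasp; the last joint's range is limited). The gripper opens to 85 mm and grips with 20 to 120 N. Pads are 22 mm wide; open, the fingers measure 114 mm over their backs; the gripper's body (76 mm by 85 mm) begins 54 mm behind the grasp point. The pads swing forward as they close: fully open they stand 13 mm farther back than shut.
Start: joints at [-1.282, 0.359, 1.51, -0, 1.272, -0.115], TCP at [235.732, -551.721, 250.267] pointing down, gripper open.
Joint ranges: [-2.97, 2.97], [-1.01, 2.36], [0.21, 2.38], [-0.96, 4.11], [0.2, 2.71], [-2.98, 2.98]. Speed limits (rad/s): [2.39, 2.39, 3.14, 3.14, 3.14, 3.14].

### API

Orientations are given as a unit quaternion [w, x, y, z].
In Python, from station import ctrl, cams gives the robot as it stands.
- The arm moves only by the tool move_arm, never from a script. Its argument "moves" is a list of rows, each a list of 3 entries, a list of its own where there are three numbers: the opening, from 0 (shut) to 1 (fully open), then the shift along the tool's x, y, z in units of 40 mm (1.0 is 40 mm), then the turn about the tool's z in units of 6 degrees (1.0 is 6 degrees). In form: [[jaw, [tx, ty, tz], twist], ...]. A call has 1 to 12 rows; each row shifts and turns the pose as measured when the row begins, along the tool's axes as they then stand; what a row does not reach is not made up. A row lasts 1/12 s, in which the tool goes at most 41.7 mm and 7.16 degrees, less where a joint would pass 70% of its speed; a pose out of reach is approached as far as the arm can. A call is refused whole if a number of a shift passes 1 or a number of a turn 1, either way. A call with a gripper value outside its range is refused whole. The fingers move at their own pace and stop on an object; "newtons" is the grip in N (left out, the last holds). Time passes only in rows, so rows that do not move let the fingers close. It gives the time, the measured TCP pose, the force and the opening at its end, in the units of the state.
- ctrl.get_obs(): the state, without advancing time (a new reading comes with each control period).
- cams.snapshot(name): name is "scene" or "top" or "wrist"; returns the picture (384x512x3 uint8, red, green, blue); there is no depth.
- cams.camera_model(name): a dict with "fx", "fy", "cx", "cy" (pixels), "world_to_cam" (4x4, takes a point from world to camera coordinates); the wrist camera has in their place "hand_eye" (4x4, takes a point from camera to tool coordinates, whose origin is the TCP and whose axes are the flange's). Camera axes: x right, y down, z forward; pixel columns grow to the right and rows downward; lengths in mm; the calibration is good to about 2 mm. A picture is of the moment at which its call begins: read the wrist's pose just before it. camera_model takes no time and is no camera call.
- ctrl.finish_job(): hands the job in, once; it reports no verdict.
The state is a dict: "clock": time; "q": joint angles; "qd": joint speeds; "effort": joint torques, N m; "tool_pos": TCP position; "tool_rot": TCP orientation; "wrist_force": force on the tool from outside, world axes, zero at the start; "torque": the same for the moment, N m; "finger_gap": opening from 0.0 (shut) to 1.0 (fully open).
Only numpy, scipy, OpenCV 4.12 (cv2) and the standard library are available. Lean on these libraries where they do the work, as an engineer would, in place of code of your own. Each camera call takes 0.05 s, during which the arm holds its last target.

## Working session

There is one attempt and no reset: what is moved stays moved. The work goes in short steps, Python scripts to look and compute and a tool call to move; the robot and the scene stay as the last step left them, time stands still between calls to the robot, and variables do not carry over. Pictures are saved under pics/ and viewed, and the job is handed in when it is done.

Besides the shell and the picture viewer there is one more tool, called after "Call:" by a JSON object that holds its "op" and its "data". move_arm: Moves the arm, as the interface text tells. Its arguments: {"type":"object","properties":{"moves":{"type":"array","items":{"type":"array"}},"newtons":{"type":"number"}},"required":["moves"]}

```bash
ls; mkdir -p pics
python3 - <<'E'
from station import ctrl,cams
import cv2
print(ctrl.get_obs())
for n in ("scene","top","wrist"):
    print(n,cams.camera_model(n))
for n in ("scene","top"):
    im=cams.snapshot(n); cv2.imwrite(f"pics/{n}0.png",im[:,:,::-1])
E
```

```text
pics
{'clock': 0.0, 'q': array([-1.28207538e+00,  3.59526619e-01,  1.51141283e+00,  4.00263142e-05,
        1.27251634e+00, -1.15100401e-01]), 'qd': array([-1.89870808e-04, -1.05577927e-03,  7.53616041e-05, -7.08640950e-04,
       -1.03730136e-03,  8.95242613e-05]), 'effort': array([-3.68957888e-03, -5.27636182e+01, -2.78624243e+01, -5.40426645e-04,
        1.33233389e-02,  7.61194467e-07]), 'tool_pos': array([ 235.5837376 , -551.1225906 ,  249.44815383]), 'tool_rot': array([-9.29714257e-04,  9.79685955e-01,  2.00535688e-01, -6.17158591e-05]), 'wrist_force': array([-0.38430987,  0.1739692 , -0.19241286]), 'torque': array([-0.0008695 , -0.00073476, -0.03303357]), 'finger_gap': 1.0010746519017442}
scene {'fx': 422.4860633448477, 'fy': 422.4860633448477, 'cx': 257.558730782535, 'cy': 191.30407180256034, 'world_to_cam': array([[-1.49586960e-01,  9.88628437e-01,  1.54128129e-02,
         6.37950370e+01],
       [ 8.20437107e-01,  1.32807961e-01, -5.56098011e-01,
        -3.88441909e+02],
       [-5.51821252e-01, -7.05397672e-02, -8.30973794e-01,
         1.83471600e+03],
       [ 0.000000
[... 298 characters left out ...]
01,  1.19425677e-03, -9.72242474e-02,
         5.47309070e+02],
       [ 9.72284291e-02,  4.17167688e-03, -9.95253349e-01,
         1.59389532e+03],
       [ 0.00000000e+00,  0.00000000e+00,  0.00000000e+00,
         1.00000000e+00]])}
wrist {'fx': 314.23652236230504, 'fy': 314.23652236230504, 'cx': 254.55839869785885, 'cy': 196.21692779759803, 'hand_eye': array([[ 5.30854304e-04, -9.60613445e-01, -2.77887615e-01,
         6.95359829e+01],
       [ 9.99999820e-01,  5.88131232e-04, -1.22756680e-04,
         1.19895836e+00],
       [ 2.81356103e-04, -2.77887500e-01,  9.60613584e-01,
        -1.23895931e+02],
       [ 0.00000000e+00,  0.00000000e+00,  0.00000000e+00,
         1.00000000e+00]])}
```

View pics/scene0.png

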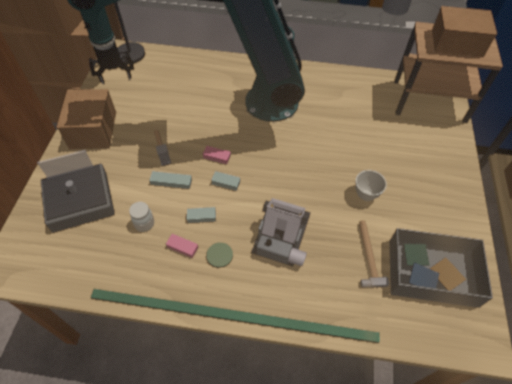

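View pics/top0.png

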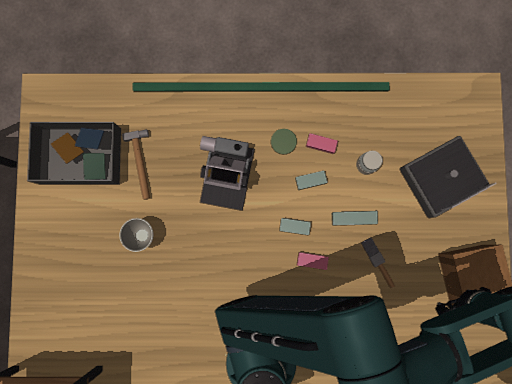

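```bash
cat > h.py <<'E'
import numpy as np, cv2
from station import ctrl,cams
from scipy.spatial.transform import Rotation as R
def rot(q): return R.from_quat([q[1],q[2],q[3],q[0]]).as_matrix()
def toolT(o=None):
    o=o or ctrl.get_obs(); T=np.eye(4); T[:3,:3]=rot(o['tool_rot']); T[:3,3]=o['tool_pos']; return T
def snap(name):
    m=cams.camera_model(name)
    if name=='wrist': C=toolT()@m['hand_eye']
    else: C=np.linalg.inv(m['world_to_cam'])
    return cams.snapshot(name),m,C
def ray(m,C,uv):
    uv=np.atleast_2d(uv).astype(float)
    d=np.c_[(uv[:,0]-m['cx'])/m['fx'],(uv[:,1]-m['cy'])/m['fy'],np.ones(len(uv))]@C[:3,:3].T
    return C[:3,3],d
def onz(m,C,uv,z):
    o,d=ray(m,C,uv); return o+d*((z-o[2])/d[:,2])[:,None]
def proj(m,C,P):
    P=np.atleast_2d(P); p=(P-C[:3,3])@C[:3,:3]; return np.c_[m['fx']*p[:,0]/p[:,2]+m['cx'],m['fy']*p[:,1]/p[:,2]+m['cy']]
def glass(im):
    h=cv2.cvtColor(im,cv2.COLOR_RGB2HSV)
    return cv2.inRange(h,(60,20,80),(110,120,255))
E
python3 - <<'E'
from h import *
im=cv2.imread('pics/top0.png')[:,:,::-1].copy()
m=cams.camera_model('top');C=np.linalg.inv(m['world_to_cam'])
c=cv2.resize(im[120:280,190:400],None,fx=3.8,fy=3.7,interpolation=cv2.INTER_CUBIC)
cv2.imwrite('pics/crop0.png',c[:,:,::-1])
k=glass(im)
cs,_=cv2.findContours(k,cv2.RETR_EXTERNAL,cv2.CHAIN_APPROX_NONE)
for q in cs:
    if cv2.contourArea(q)<150: continue
    r=cv2.minAreaRect(q)
    b=onz(m,C,cv2.boxPoints(r),30)
    e1=b[1]-b[0];e2=b[2]-b[1]; L=e1 if np.linalg.norm(e1)>np.linalg.norm(e2) else e2
    print(np.round(r[0]),b.mean(0).round(),np.linalg.norm(e1).round(),np.linalg.norm(e2).round(),np.degrees(np.arctan2(L[1],L[0])).round(1))
E
```

```text
[295. 226.] [ 453. -116.   30.] 41.0 97.0 -98.6
[355. 218.] [ 481. -320.   30.] 149.0 42.0 -88.4
[311. 180.] [ 610. -173.   30.] 100.0 42.0 -76.7
[ 93. 166.] [660. 572.  30.] 69.0 80.0 -178.3
```

View pics/crop0.png

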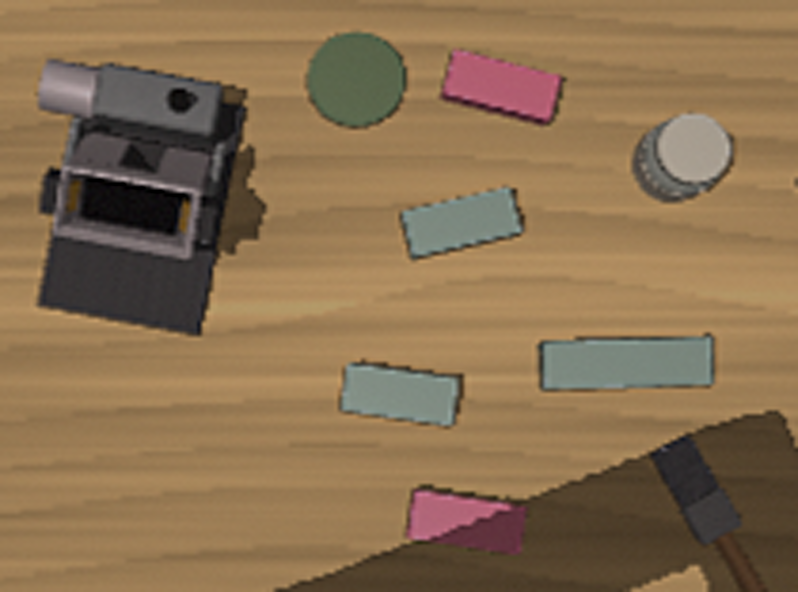

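Run:
```python
from h import *
m=cams.camera_model('top');C=np.linalg.inv(m['world_to_cam'])
# crop px -> full: mouth inner corners
c=np.array([[60,170],[200,197],[193,255],[55,228]])
full=c/[3.8,3.7]+[190,120]-.4
print(onz(m,C,full.mean(0),132).round())
print(onz(m,C,full,132).round())
o=ctrl.get_obs();T=toolT(o);print(T[:3].round(3))
g=onz(m,C,full.mean(0),132)[0]
# delta in tool axes to put tcp at mouth-60x,z=330
for tgt in ([g[0]-100,g[1],330],):
    print((T[:3,:3].T@(np.array(tgt)-T[:3,3])/40).round(2))
```

```text
[[605. 119. 132.]]
[[643. 176. 132.]
 [619.  58. 132.]
 [568.  64. 132.]
 [592. 180. 132.]]
[[ 9.20000e-01  3.93000e-01 -0.00000e+00  2.35575e+02]
 [ 3.93000e-01 -9.20000e-01  2.00000e-03 -5.51155e+02]
 [ 0.00000e+00 -2.00000e-03 -1.00000e+00  2.49515e+02]]
[ 12.79 -12.77  -1.99]
```

Call:
{"op": "move_arm", "data": {"moves": [[1,[0,0,-0.9],0],[1,[0.75,-0.6,-0.1],0],[1,[0.75,-0.6,-0.1],0],[1,[0.75,-0.6,-0.1],0],[1,[0.75,-0.6,-0.1],0],[1,[0.75,-0.6,-0.1],0],[1,[0.75,-0.6,-0.1],0],[1,[0.75,-0.6,-0.1],0],[1,[0.75,-0.6,-0.1],0],[1,[0.75,-0.6,-0.1],0],[1,[0.75,-0.6,-0.1],0],[1,[0.75,-0.6,-0.1],0]], "newtons": 40}}

```text
clock: 1.1
tool_pos: [438.3, -169.3, 328.2]
tool_rot: [-0.004, 0.981, 0.194, -0.002]
wrist_force: [-0.2, -0.9, -0.2]
finger_gap: 1.0
```

Call:
{"op": "move_arm", "data": {"moves": [[1,[0.8,0,0],-1],[1,[0.8,0,0],-1],[1,[0.8,0,0],-1],[1,[0.8,0,0],-1],[1,[0.8,0,0],-1],[1,[0,0,0],-1],[1,[0,0,0],-1],[1,[0,0,0],-1],[1,[0,0,0],-1],[1,[0,0,0],0]]}}

```text
clock: 1.93
tool_pos: [575.3, -61.4, 324.8]
tool_rot: [-0.007, 0.768, 0.641, -0.0]
wrist_force: [-0.0, -0.1, -0.5]
finger_gap: 0.995
```

Run:
```python
from h import *
o=ctrl.get_obs();T=toolT(o);print(T[:3].round(3),o['q'].round(3))
im,m,C=snap('wrist'); np.savez('w1.npz',im=im,C=C)
cv2.imwrite('pics/w1.png',cv2.resize(im,(768,576),interpolation=cv2.INTER_CUBIC)[:,:,::-1])
k=glass(im)
cs,_=cv2.findContours(k,cv2.RETR_EXTERNAL,cv2.CHAIN_APPROX_NONE)
for q in cs:
    if cv2.contourArea(q)<300: continue
    r=cv2.minAreaRect(q)
    b=onz(m,C,cv2.boxPoints(r),30)
    e1=b[1]-b[0];e2=b[2]-b[1]; L=e1 if np.linalg.norm(e1)>np.linalg.norm(e2) else e2
    print(np.round(r[0]),b.mean(0).round(1),np.linalg.norm(e1).round(),np.linalg.norm(e2).round(),np.degrees(np.arctan2(L[1],L[0])).round(1))
```

```text
[[ 1.79000e-01  9.84000e-01 -9.00000e-03  5.75269e+02]
 [ 9.84000e-01 -1.79000e-01  1.10000e-02 -6.13630e+01]
 [ 9.00000e-03 -1.10000e-02 -1.00000e+00  3.24807e+02]] [-0.231  0.276  1.446  0.008  1.432 -0.052]
[225. 318.] [ 482.3 -296.1   30. ] 42.0 108.0 -87.2
[295. 230.] [ 610.9 -169.9   30. ] 42.0 104.0 -76.6
[180. 212.] [ 454.5 -114.2   30. ] 45.0 101.0 -100.2
```

View pics/w1.png

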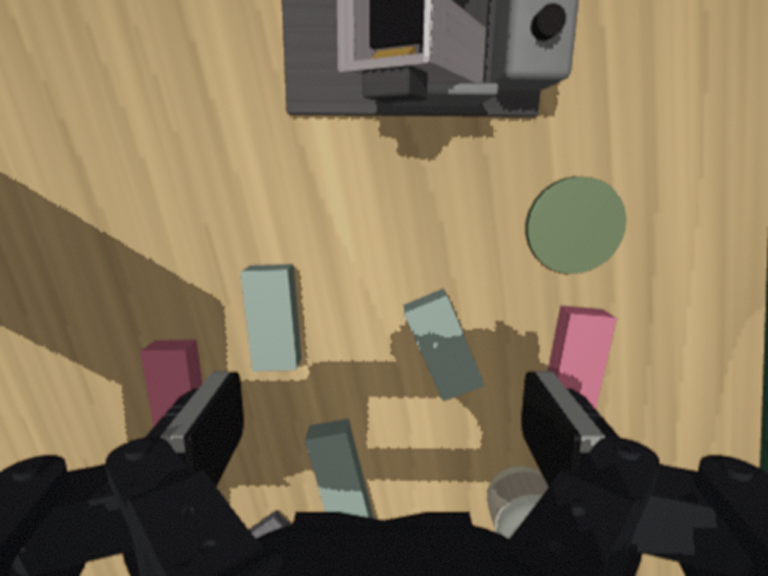

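Call:
{"op": "move_arm", "data": {"moves": [[1,[0.75,-0.65,0],0],[1,[0.75,-0.65,0],0],[1,[0.75,-0.65,0],0],[1,[0.75,-0.65,0],0],[1,[0.75,-0.65,0],0],[1,[0,0,0],0],[1,[0,0,0],0]]}}

```text
clock: 2.57
tool_pos: [472.3, 114.4, 325.0]
tool_rot: [-0.007, 0.78, 0.626, -0.001]
wrist_force: [0.4, 0.3, 0.2]
finger_gap: 1.002
```

Run:
```python
from h import *
o=ctrl.get_obs();T=toolT(o);print(T[:3].round(3),o['q'].round(3))
im,m,C=snap('wrist'); np.savez('w2.npz',im=im,C=C)
print(proj(m,C,[605,119,132]))
cv2.imwrite('pics/w2.png',cv2.resize(im,(768,576),interpolation=cv2.INTER_CUBIC)[:,:,::-1])
```

```text
[[ 2.16000e-01  9.76000e-01 -1.10000e-02  4.72322e+02]
 [ 9.76000e-01 -2.16000e-01  1.00000e-02  1.14445e+02]
 [ 8.00000e-03 -1.30000e-02 -1.00000e+00  3.25042e+02]] [0.087 0.132 1.633 0.012 1.387 0.303]
[[386.23226783 144.48834882]]
```

View pics/w2.png

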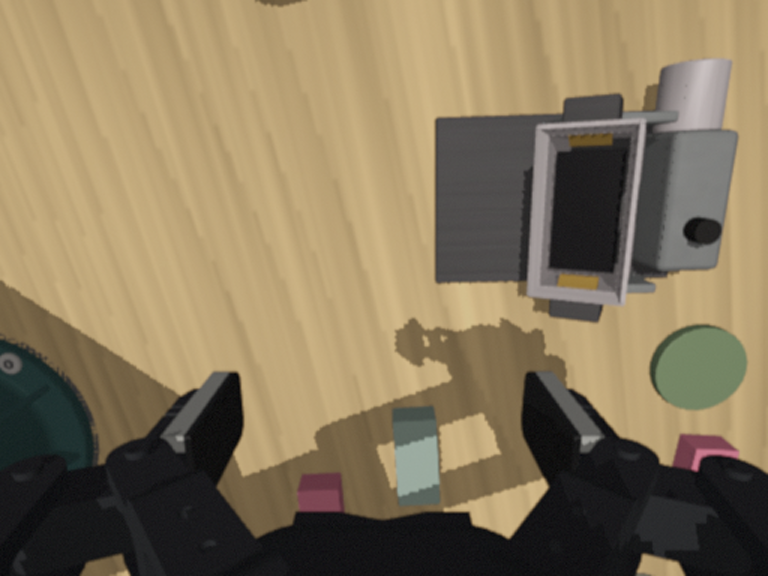

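Run:
```python
from h import *
im=np.load('w2.npz')['im']
c=cv2.resize(im[55:225,280:500],None,fx=3.5,fy=3.5,interpolation=cv2.INTER_CUBIC)
cv2.imwrite('pics/w2c.png',c[:,:,::-1])
```

```text
(no output)
```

View pics/w2c.png

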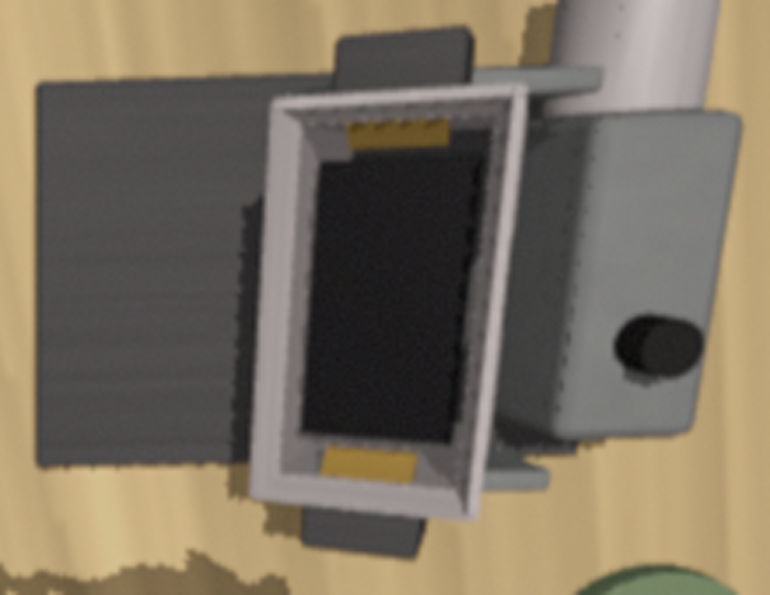

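```bash
cat > mag.py <<'E'
from h import *
from scipy.optimize import least_squares
def Rm(yaw):
    # mag axes: x heading yaw, tilt 0.5: z leans to -x
    return R.from_euler('z',yaw).as_matrix()@R.from_euler('y',-0.5).as_matrix()
def rimpts(W,L): return np.array([[-W,L,0],[W,L,0],[W,-L,0],[-W,-L,0]])/2
E
python3 - <<'E'
from mag import *
d=np.load('w2.npz');C=d['C'];m=cams.camera_model('wrist')
cr=np.array([[272,98],[527,86],[477,520],[250,498]])
px=(cr+.5)/3.5-.5+[280,55]
def f(p):
    x,y,yaw,W,L=p
    return (proj(m,C,np.array([x,y,132.3])+rimpts(W,L)@Rm(yaw).T)-px).ravel()
s=least_squares(f,[605,119,-.2,68,122]);p=s.x
print(p.round(3),s.fun.round(2))
A=Rm(p[2]);O=np.array([p[0],p[1],132.3])
fol=np.array([[-22,42,-22],[22,42,-22],[22,-42,-22],[-22,-42,-22]])
print(((proj(m,C,O+fol@A.T)-[280,55]+.5)*3.5-.5).round())
nose=np.array([[-13,45,-22],[13,45,-22],[13,-45,-22],[-13,-45,-22]])
print(((proj(m,C,O+nose@A.T)-[280,55]+.5)*3.5-.5).round())
# top cam
mt=cams.camera_model('top');Ct=np.linalg.inv(mt['world_to_cam'])
print(((proj(mt,Ct,O+rimpts(p[3],p[4])@A.T)-[190,120])*[3.8,3.7]).round())
E
```

```text
[ 6.05451e+02  1.19963e+02 -1.90000e-01  6.34820e+01  1.17015e+02] [ 0.12  0.57  0.02 -0.51 -0.09  0.33 -0.05 -0.37]
[[318. 160.]
 [482. 154.]
 [451. 445.]
 [300. 434.]]
[[351. 148.]
 [448. 144.]
 [418. 452.]
 [329. 445.]]
[[ 52. 232.]
 [ 61. 164.]
 [199. 189.]
 [187. 257.]]
```

Call:
{"op": "move_arm", "data": {"moves": [[1,[-0.4,0.9,0],0],[1,[-0.4,0.9,0],0],[1,[-0.4,0.9,0],0],[1,[-0.4,0.9,0],0],[1,[-0.4,0.9,0],0],[1,[-0.4,0.9,0],0],[1,[-0.4,0.9,0],0],[1,[-0.4,0.9,0],0],[1,[-0.4,0.9,0],0],[1,[-0.4,0.9,0],0],[1,[-0.4,0.9,0],0]]}}

```text
clock: 3.53
tool_pos: [821.6, -169.6, 313.7]
tool_rot: [-0.009, 0.789, 0.614, -0.002]
wrist_force: [2.0, -0.8, 0.2]
finger_gap: 0.997
```

```bash
cat > st.py <<'E'
from h import *
o=ctrl.get_obs();T=toolT(o)
print('pos',T[:3,3].round(1),'q',o['q'].round(3),'F',o['wrist_force'].round(1),'gap',round(o['finger_gap'],3),'t',round(o['clock'],2))
print('toolx',T[:3,0].round(3),'tooly',T[:3,1].round(3),'toolz',T[:3,2].round(3))
print('r',np.hypot(*T[:2,3]).round(1))
E
python3 st.py
```

```text
pos [ 821.6 -169.6  313.7] q [-0.288  0.71   0.748  0.006  1.7   -0.038] F [ 2.  -0.8  0.2] gap 0.997 t 3.53
toolx [0.247 0.969 0.007] tooly [ 0.969 -0.247 -0.016] toolz [-0.014  0.011 -1.   ]
r 838.9
```

Call:
{"op": "move_arm", "data": {"moves": [[1,[0.9,-0.25,0],0],[1,[0.9,-0.25,0],0],[1,[0.3,0,0],0],[1,[0.05,0.9,0],0],[1,[0.05,0.9,0],0],[1,[0.05,0.9,0],0],[1,[0.05,0.9,0],0]]}}

```text
clock: 4.12
tool_pos: [945.6, -135.4, 282.1]
tool_rot: [-0.012, 0.8, 0.6, -0.008]
wrist_force: [36.9, -8.0, 25.0]
finger_gap: 1.0
```

```bash
python3 st.py
```

```text
pos [ 945.6 -135.4  282.1] q [-0.216  1.008  0.214  0.003  1.948  0.069] F [36.9 -8.  25. ] gap 1.0 t 4.12
toolx [0.28  0.96  0.001] tooly [ 0.96  -0.28  -0.028] toolz [-0.027  0.009 -1.   ]
r 955.2
```

Call:
{"op": "move_arm", "data": {"moves": [[1,[0,0.2,0],0],[1,[0,0.3,0],0]]}}

```text
clock: 4.28
tool_pos: [949.0, -143.5, 261.3]
tool_rot: [-0.015, 0.802, 0.598, -0.011]
wrist_force: [-0.5, -0.9, 1.7]
finger_gap: 1.0
```

```bash
python3 st.py
```

```text
pos [ 949.  -143.5  261.3] q [-0.223  1.029  0.215  0.003  1.934  0.068] F [-0.5 -0.9  1.7] gap 1.0 t 4.28
toolx [0.285 0.958 0.   ] tooly [ 0.958 -0.285 -0.037] toolz [-0.035  0.011 -0.999]
r 959.8
```

Call:
{"op": "move_arm", "data": {"moves": [[1,[0,0.5,-0.8],0],[1,[0,0.5,-0.8],0],[1,[0,0.5,-0.8],0],[1,[0,0.5,-0.8],0]]}}

```text
clock: 4.62
tool_pos: [939.2, -158.9, 350.7]
tool_rot: [0.015, 0.803, 0.595, 0.018]
wrist_force: [0.8, -0.2, -0.0]
finger_gap: 1.004
```

```bash
python3 st.py
```

```text
pos [ 939.2 -158.9  350.7] q [-0.243  0.936  0.214  0.009  1.946  0.056] F [ 0.8 -0.2 -0. ] gap 1.004 t 4.62
toolx [0.291 0.957 0.011] tooly [ 0.956 -0.291  0.046] toolz [ 0.047 -0.003 -0.999]
r 952.5
```

Call:
{"op": "move_arm", "data": {"moves": [[1,[0,0.8,-0.6],0],[1,[0,0.8,-0.6],0],[1,[0,0.8,-0.6],0],[1,[0,0.8,-0.6],0]]}}

```text
clock: 4.95
tool_pos: [947.4, -177.8, 424.5]
tool_rot: [0.064, 0.801, 0.592, 0.062]
wrist_force: [-0.2, -0.8, -0.2]
finger_gap: 0.999
```

```bash
python3 st.py
```

```text
pos [ 947.4 -177.8  424.5] q [-0.264  0.861  0.214  0.019  1.888  0.042] F [-0.2 -0.8 -0.2] gap 0.999 t 4.95
toolx [0.291 0.956 0.024] tooly [ 0.94  -0.291  0.177] toolz [ 0.176 -0.029 -0.984]
r 964.0
```

Call:
{"op": "move_arm", "data": {"moves": [[1,[0.2,0.8,-0.5],0],[1,[0.2,0.8,-0.5],0],[1,[0.2,0.8,-0.5],0],[1,[0.2,0.8,-0.5],0],[1,[0.2,0.8,-0.5],0],[1,[0.2,0.8,-0.5],0]]}}

```text
clock: 5.45
tool_pos: [970.2, -157.1, 513.4]
tool_rot: [0.131, 0.791, 0.584, 0.126]
wrist_force: [-0.6, -0.2, -0.7]
finger_gap: 1.002
```

```bash
python3 st.py
```

```text
pos [ 970.2 -157.1  513.4] q [-0.24   0.779  0.214  0.026  1.785  0.069] F [-0.6 -0.2 -0.7] gap 1.002 t 5.45
toolx [0.286 0.957 0.046] tooly [ 0.892 -0.283  0.353] toolz [ 0.351 -0.06  -0.934]
r 982.8
```

Call:
{"op": "move_arm", "data": {"moves": [[1,[-0.1,-0.95,-0.2],0],[1,[-0.1,-0.95,-0.2],0],[1,[-0.1,-0.95,-0.2],0],[1,[-0.1,-0.95,-0.2],0],[1,[-0.1,-0.95,-0.2],0],[1,[-0.1,-0.95,-0.2],0],[1,[-0.1,-0.95,-0.2],0],[1,[-0.1,-0.95,-0.2],0],[1,[-0.1,-0.95,-0.2],0],[1,[-0.1,-0.95,-0.2],0],[1,[-0.1,-0.95,-0.2],0]]}}

```text
clock: 6.37
tool_pos: [563.9, -71.1, 446.1]
tool_rot: [0.147, 0.785, 0.585, 0.142]
wrist_force: [-0.0, 0.4, 0.9]
finger_gap: 1.0
```

```bash
python3 st.py
```

```text
pos [563.9 -71.1 446.1] q [-0.275 -0.022  1.581  0.048  1.173  0.006] F [-0.   0.4  0.9] gap 1.0 t 6.37
toolx [0.276 0.96  0.051] tooly [ 0.876 -0.273  0.397] toolz [ 0.395 -0.065 -0.916]
r 568.4
```

Call:
{"op": "move_arm", "data": {"moves": [[1,[-0.2,-0.9,0.35],0],[1,[-0.2,-0.9,0.35],0],[1,[-0.2,-0.9,0.35],0],[1,[-0.2,-0.9,0.35],0],[1,[-0.1,-0.9,0],0],[1,[-0.1,-0.9,0],0]]}}

```text
clock: 6.87
tool_pos: [384.1, -52.1, 311.0]
tool_rot: [0.159, 0.781, 0.585, 0.151]
wrist_force: [-0.2, -1.3, -0.0]
finger_gap: 1.001
```

```bash
python3 st.py
```

```text
pos [384.1 -52.1 311. ] q [-0.409 -0.266  2.111  0.134  0.871 -0.189] F [-0.2 -1.3 -0. ] gap 1.001 t 6.87
toolx [0.27  0.962 0.05 ] tooly [ 0.866 -0.265  0.425] toolz [ 0.422 -0.072 -0.904]
r 387.6
```

Call:
{"op": "move_arm", "data": {"moves": [[1,[-0.1,-0.8,0.35],0],[1,[-0.1,-0.8,0.35],0],[1,[-0.1,-0.8,0.35],0],[1,[-0.1,-0.8,0.35],0]]}}

```text
clock: 7.2
tool_pos: [302.3, -38.5, 225.6]
tool_rot: [0.161, 0.78, 0.587, 0.149]
wrist_force: [1.7, -2.3, 1.5]
finger_gap: 0.998
```

```bash
python3 st.py
```

```text
pos [302.3 -38.5 225.6] q [-0.538 -0.324  2.377  0.239  0.685 -0.412] F [ 1.7 -2.3  1.5] gap 0.998 t 7.2
toolx [0.268 0.963 0.043] tooly [ 0.867 -0.26   0.426] toolz [ 0.421 -0.077 -0.904]
r 304.7
```

Call:
{"op": "move_arm", "data": {"moves": [[1,[0,-0.8,0],0],[1,[0,-0.8,-0.3],0],[1,[0,-0.8,-0.5],0]]}}

```text
clock: 7.45
tool_pos: [232.6, -17.3, 250.2]
tool_rot: [0.154, 0.781, 0.589, 0.139]
wrist_force: [-1.0, -0.6, 0.0]
finger_gap: 0.999
```

```bash
python3 st.py
```

```text
pos [232.6 -17.3 250.2] q [-0.733 -0.587  2.372  0.25   1.007 -0.55 ] F [-1.  -0.6  0. ] gap 0.999 t 7.45
toolx [0.269 0.963 0.035] tooly [ 0.877 -0.26   0.404] toolz [ 0.398 -0.077 -0.914]
r 233.2
```

Run:
```python
import numpy as np
D=[([.359,1.51,1.272],235.73,-551.7,250.3,-1.282),([.276,1.446,1.432],575.3,-61.4,324.8,-.231),([.132,1.633,1.387],472.3,114.4,325,.087),([.71,.748,1.7],821.6,-169.6,313.7,-.288),([.936,.214,1.946],939.2,-158.9,350.7,-.243),([.779,.214,1.785],970.2,-157.1,513.4,-.24),([-.022,1.581,1.173],563.9,-71.1,446.1,-.275)]
A=[];B=[]
for q,x,y,z,q1 in D:
    s=np.cumsum(q); rho=x*np.cos(q1)+y*np.sin(q1); lat=-x*np.sin(q1)+y*np.cos(q1)
    print(rho.round(1),lat.round(1))
    A.append([0,1,*np.sin(s)]);B.append(rho)
    A.append([1,0,*np.cos(s)]);B.append(z)
s=np.linalg.lstsq(np.array(A),np.array(B),rcond=None);print(s[0].round(1),(np.array(A)@s[0]-B).round(1))
```

```text
596.0 68.8
574.1 71.9
480.5 72.9
835.9 70.7
949.8 71.8
979.7 78.0
562.0 84.7
[191.1 -86.4 699.5 480.5 465.6] [ 23.  -11.1  -0.6   1.4  -8.1   1.2   3.4  -3.6 -13.2 -13.6  -6.6   2.8
   2.1  22.9]
```

Run:
```python
import numpy as np
D=[([.359,1.51,1.272],235.73,-551.7,250.3,-1.282),([.276,1.446,1.432],575.3,-61.4,324.8,-.231),([.132,1.633,1.387],472.3,114.4,325,.087),([.71,.748,1.7],821.6,-169.6,313.7,-.288),([.936,.214,1.946],939.2,-158.9,350.7,-.243),([.861,.214,1.888],947.4,-177.8,424.5,-.264),([.779,.214,1.785],970.2,-157.1,513.4,-.24),([-.022,1.581,1.173],563.9,-71.1,446.1,-.275),([1.008,.214,1.948],945.6,-135.4,282.1,-.216)]
A=[];B=[]
for q,x,y,z,q1 in D:
    s=np.cumsum(q); rho=x*np.cos(q1)+y*np.sin(q1)
    S=np.sin(s);Cc=np.cos(s)
    A.append([0,1,S[0],S[1],Cc[1],S[2],Cc[2]]);B.append(rho)
    A.append([1,0,Cc[0],Cc[1],-S[1],Cc[2],-S[2]]);B.append(z)
A=np.array(A)
for cols in ([0,2,3,4,5,6],[0,2,3,5],[0,2,3,4,5]):
    s=np.linalg.lstsq(A[:,cols],np.array(B),rcond=None);print(cols,s[0].round(1),(A[:,cols]@s[0]-B).round(1))
```

```text
[0, 2, 3, 4, 5, 6] [2.665e+02 6.111e+02 4.338e+02 1.125e+02 3.533e+02 3.000e-01] [ 0.2  0.1 -0.3 -0.1 -0.1 -0.   0.   0.1 -0.  -0.2  0.1 -0.  -0.2  0.4
  0.1 -0.1  0.  -0.1]
[0, 2, 3, 5] [204.9 655.9 421.9 433.1] [ 38.   11.6  16.4  14.5  15.3  15.6   3.7   3.  -16.9 -17.2 -15.4 -17.7
 -11.5 -16.1  17.9  22.2 -13.7 -16. ]
[0, 2, 3, 4, 5] [266.7 610.9 433.6 112.7 353.1] [ 0.2  0.1 -0.3 -0.1 -0.  -0.   0.   0.1 -0.  -0.2  0.1 -0.  -0.2  0.4
  0.1 -0.1  0.  -0.1]
```

Call:
{"op": "move_arm", "data": {"moves": [[1,[0.33,0.52,0.8],0],[1,[0.33,0.52,0.8],0],[1,[0.33,0.52,0.8],0],[1,[0.33,0.52,0.8],0],[1,[0,0,0],0]]}}

```text
clock: 7.87
tool_pos: [353.1, -44.0, 210.6]
tool_rot: [0.187, 0.805, 0.545, 0.138]
wrist_force: [-1.4, 0.5, 1.0]
finger_gap: 1.002
```

```bash
python3 st.py
```

```text
pos [353.1 -44.  210.6] q [-0.301 -0.159  2.352 -0.037  0.479  0.109] F [-1.4  0.5  1. ] gap 1.002 t 7.87
toolx [0.367 0.93  0.019] tooly [ 0.826 -0.336  0.453] toolz [ 0.427 -0.151 -0.892]
r 355.9
```

Call:
{"op": "move_arm", "data": {"moves": [[1,[-0.07,-0.9,0.32],0],[1,[-0.07,-0.9,0.32],0],[1,[-0.07,-0.9,0.32],0],[1,[-0.07,-0.9,0.2],0]]}}

```text
clock: 8.2
tool_pos: [321.0, -3.5, 187.4]
tool_rot: [0.166, 0.815, 0.545, 0.104]
wrist_force: [-0.2, 0.8, 0.3]
finger_gap: 1.004
```

```bash
python3 st.py
```

```text
pos [321.   -3.5 187.4] q [-0.086 -0.125  2.372 -0.252  0.535  0.501] F [-0.2  0.8  0.3] gap 1.004 t 8.2
toolx [ 0.385  0.923 -0.011] tooly [ 0.854 -0.352  0.384] toolz [ 0.35  -0.158 -0.923]
r 321.0
```

Call:
{"op": "move_arm", "data": {"moves": [[1,[-0.3,-0.85,0.35],0],[1,[-0.3,-0.85,0.35],0],[1,[-0.3,-0.85,0.35],0],[1,[-0.3,-0.85,0.35],0]]}}

```text
clock: 8.53
tool_pos: [277.8, 18.2, 182.8]
tool_rot: [0.149, 0.823, 0.544, 0.066]
wrist_force: [-0.2, 0.6, 0.1]
finger_gap: 1.002
```

```bash
python3 st.py
```

```text
pos [277.8  18.2 182.8] q [ 0.057 -0.146  2.372 -0.307  0.671  0.679] F [-0.2  0.6  0.1] gap 1.002 t 8.53
toolx [ 0.4    0.915 -0.053] tooly [ 0.876 -0.365  0.316] toolz [ 0.27  -0.173 -0.947]
r 278.4
```

Call:
{"op": "move_arm", "data": {"moves": [[1,[-0.75,0.6,0.15],0],[1,[-0.75,0.6,0.15],0],[1,[-0.75,0.6,0.15],0],[1,[-0.75,0.6,0.15],0]]}}

```text
clock: 8.87
tool_pos: [318.2, -88.5, 196.7]
tool_rot: [0.148, 0.814, 0.557, 0.071]
wrist_force: [1.8, 0.1, -0.3]
finger_gap: 0.999
```

```bash
python3 st.py
```

```text
pos [318.2 -88.5 196.7] q [-0.458 -0.131  2.314 -0.036  0.632 -0.063] F [ 1.8  0.1 -0.3] gap 0.999 t 8.87
toolx [ 0.369  0.928 -0.05 ] tooly [ 0.887 -0.335  0.319] toolz [ 0.279 -0.162 -0.947]
r 330.3
```

Call:
{"op": "move_arm", "data": {"moves": [[1,[-0.25,-0.85,0.35],0],[1,[-0.25,-0.85,0.35],0],[1,[-0.25,-0.85,0.3],0],[1,[-0.25,-0.85,0.3],0],[1,[-0.25,-0.85,0.25],0]]}}

```text
clock: 9.28
tool_pos: [244.2, -120.2, 189.9]
tool_rot: [0.123, 0.819, 0.558, 0.049]
wrist_force: [-0.7, 0.6, 0.5]
finger_gap: 0.998
```

```bash
python3 st.py
```

```text
pos [ 244.2 -120.2  189.9] q [-0.779 -0.221  2.372  0.072  0.731 -0.451] F [-0.7  0.6  0.5] gap 0.998 t 9.28
toolx [ 0.373  0.926 -0.057] tooly [ 0.902 -0.348  0.256] toolz [ 0.217 -0.147 -0.965]
r 272.1
```

Call:
{"op": "move_arm", "data": {"moves": [[1,[0,-0.5,0.8],0],[1,[0,-0.5,0.8],0],[1,[0,-0.5,0.8],0]]}}

```text
clock: 9.53
tool_pos: [261.7, -142.3, 152.1]
tool_rot: [0.104, 0.825, 0.555, 0.034]
wrist_force: [-0.1, -0.6, 0.1]
finger_gap: 0.999
```

```bash
python3 st.py
```

```text
pos [ 261.7 -142.3  152.1] q [-0.755 -0.043  2.372  0.034  0.594 -0.395] F [-0.1 -0.6  0.1] gap 0.999 t 9.53
toolx [ 0.382  0.922 -0.06 ] tooly [ 0.908 -0.362  0.209] toolz [ 0.171 -0.135 -0.976]
r 297.9
```

Call:
{"op": "move_arm", "data": {"moves": [[1,[-0.05,-0.8,0.5],0],[1,[-0.05,-0.8,0.5],0],[1,[-0.05,-0.8,0.5],0],[1,[-0.05,-0.8,0.5],0]]}}

```text
clock: 9.87
tool_pos: [229.2, -158.9, 133.5]
tool_rot: [0.063, 0.827, 0.558, 0.013]
wrist_force: [-0.2, -0.0, -0.1]
finger_gap: 0.998
```

```bash
python3 st.py
```

```text
pos [ 229.2 -158.9  133.5] q [-0.873  0.016  2.374  0.022  0.625 -0.507] F [-0.2 -0.  -0.1] gap 0.998 t 9.87
toolx [ 0.376  0.925 -0.048] tooly [ 0.922 -0.369  0.119] toolz [ 0.092 -0.089 -0.992]
r 278.9
```

Untilting works (0.48 → 0.13 rad). Three or four more rows.

Call:
{"op": "move_arm", "data": {"moves": [[1,[-0.05,-0.8,0.5],0],[1,[-0.05,-0.8,0.45],0],[1,[0.1,-0.8,0.45],0]]}}

```text
clock: 10.12
tool_pos: [195.1, -170.0, 128.0]
tool_rot: [0.031, 0.828, 0.56, 0.002]
wrist_force: [0.7, -0.0, 0.5]
finger_gap: 0.997
```

```bash
python3 st.py
```

```text
pos [ 195.1 -170.   128. ] q [-0.994  0.03   2.373  0.009  0.677 -0.621] F [ 0.7 -0.   0.5] gap 0.997 t 10.12
toolx [ 0.372  0.928 -0.03 ] tooly [ 0.928 -0.37   0.053] toolz [ 0.038 -0.048 -0.998]
r 258.7
```

Call:
{"op": "move_arm", "data": {"moves": [[1,[0,-0.8,0.5],0],[1,[0.4,0.7,-0.5],-1],[1,[0.4,0.8,-0.25],-0.7],[1,[0.4,0.82,-0.25],0],[1,[0.4,0.82,-0.25],0],[1,[0.4,0.82,-0.25],0],[1,[0.4,0.82,-0.25],0],[1,[0.3,0.82,-0.2],0],[1,[0,0,0],0],[1,[0,0,0],0]]}}

```text
clock: 10.95
tool_pos: [433.6, -132.5, 221.1]
tool_rot: [0.023, 0.783, 0.621, -0.002]
wrist_force: [-0.8, 0.2, -0.7]
finger_gap: 1.001
```

```bash
cat > gl.py <<'E'
import sys
from h import *
name=sys.argv[1]
im,m,C=snap('wrist'); np.savez(name+'.npz',im=im,C=C)
cv2.imwrite(f'pics/{name}.png',cv2.resize(im,(768,576),interpolation=cv2.INTER_CUBIC)[:,:,::-1])
h=cv2.cvtColor(im,cv2.COLOR_RGB2HSV)
E
python3 st.py; python3 gl.py w3
```

```text
pos [ 433.6 -132.5  221.1] q [-0.43   0.162  1.875 -0.028  1.066 -0.187] F [-0.8  0.2 -0.7] gap 1.001 t 10.95
toolx [ 0.228  0.973 -0.032] tooly [ 0.973 -0.227  0.033] toolz [ 0.025 -0.039 -0.999]
r 453.4
```

View pics/w3.png

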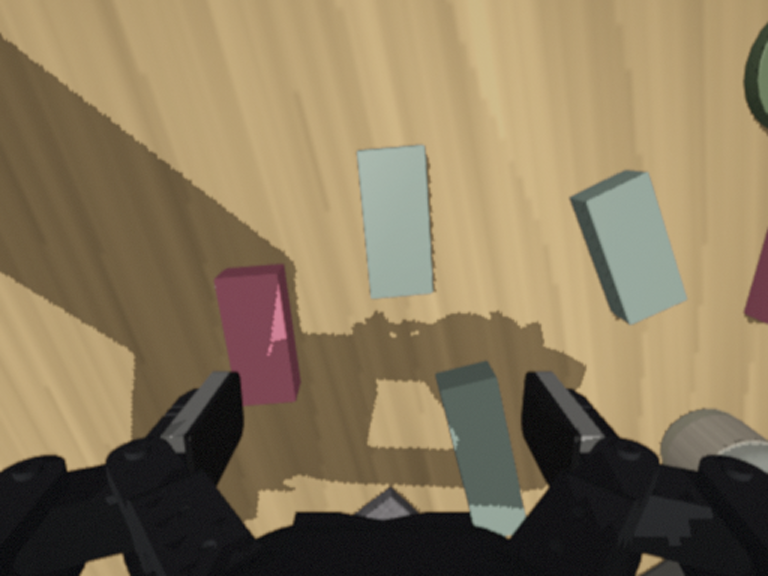

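```bash
cat > rect.py <<'E'
from h import *
def rect(f,seed,z=30):
    d=np.load(f);im,C=d['im'],d['C'];m=cams.camera_model('wrist')
    g=cv2.cvtColor(im,cv2.COLOR_RGB2HSV)
    k=cv2.inRange(g,(70,15,135),(100,90,255))
    n,lab=cv2.connectedComponents(k); k=(lab==lab[seed[1],seed[0]]).astype(np.uint8)
    cs,_=cv2.findContours(k,cv2.RETR_EXTERNAL,cv2.CHAIN_APPROX_NONE)
    q=max(cs,key=cv2.contourArea)
    P=onz(m,C,q[:,0,:],z)
    r=cv2.minAreaRect(P[:,:2].astype(np.float32)); b=cv2.boxPoints(r)
    e1=b[1]-b[0];e2=b[2]-b[1];L=e1 if np.linalg.norm(e1)>np.linalg.norm(e2) else e2
    return np.array(r[0]),sorted(np.round(r[1],1)),np.degrees(np.arctan2(L[1],L[0]))%180
E
python3 - <<'E'
from rect import *
for s in ((265,147),(420,165)): 
    r=rect('w3.npz',s);print(r)
T=toolT()
c=rect('w3.npz',(265,147))[0]
print((T[:3,:3].T@(np.array([*c,22])-T[:3,3])/40).round(2))
E
```

```text
(array([ 445.17529297, -198.31863403]), [np.float64(443.3), np.float64(663.2)], np.float32(164.87962))
(array([ 445.17529297, -198.31863403]), [np.float64(443.3), np.float64(663.2)], np.float32(164.87962))
[-1.36  0.46  5.05]
```

```bash
python3 - <<'E'
from rect import *
im=np.load('w3.npz')['im'];g=cv2.cvtColor(im,cv2.COLOR_RGB2HSV)
for u,v in ((265,147),(420,165),(400,140),(310,290)): print(im[v,u],g[v,u])
E
sed -i 's/(70,15,135),(100,90,255)/(55,12,125),(110,110,255)/' rect.py
python3 - <<'E'
from rect import *
for s in ((265,147),(420,165)): 
    r=rect('w3.npz',s);print(r)
E
```

```text
[159 175 164] [ 69  23 175]
[152 168 157] [ 69  24 168]
[154 169 158] [ 68  23 169]
[ 88 100  92] [ 70  31 100]
(array([ 453.45050049, -116.2362442 ]), [np.float64(42.6), np.float64(98.1)], np.float32(81.66135))
(array([ 611.07202148, -172.50640869]), [np.float64(42.7), np.float64(98.9)], np.float32(103.30922))
```

Call:
{"op": "move_arm", "data": {"moves": [[1,[0.1,0.05,0.5],-0.8],[1,[0.2,0.1,0.9],0],[1,[0.2,0.1,0.9],0],[1,[0.1,0.05,0.9],0],[1,[0,0,0.2],0],[1,[0,0,0],0]], "newtons": 50}}

```text
clock: 11.5
tool_pos: [452.3, -120.4, 86.0]
tool_rot: [0.027, 0.756, 0.654, -0.003]
wrist_force: [1.1, -0.3, -0.2]
finger_gap: 1.002
```

```bash
cat > go.py <<'E'
import sys
from h import *
exec(open('st.py').read())
t=np.array([float(a) for a in sys.argv[1:4]])
print('delta units',(T[:3,:3].T@(t-T[:3,3])/40).round(2),'heading x',np.degrees(np.arctan2(T[1,0],T[0,0])).round(1))
E
python3 go.py 453.5 -116.2 31
```

```text
pos [ 452.3 -120.4   86. ] q [-0.386  0.39   1.996 -0.045  0.711 -0.208] F [ 1.1 -0.3 -0.2] gap 1.002 t 11.5
toolx [ 0.145  0.989 -0.039] tooly [ 0.989 -0.144  0.037] toolz [ 0.031 -0.044 -0.999]
r 468.0
delta units [ 0.16 -0.04  1.37] heading x 81.7
```

Call:
{"op": "move_arm", "data": {"moves": [[1,[0.08,-0.02,0.7],0],[1,[0.08,-0.02,0.6],0],[1,[0,0,0.1],0],[1,[0,0,0],0]]}}

```text
clock: 11.83
tool_pos: [453.3, -119.4, 33.9]
tool_rot: [0.029, 0.757, 0.653, -0.002]
wrist_force: [0.1, 0.4, 0.3]
finger_gap: 1.003
```

```bash
python3 go.py 453.5 -116.2 31; python3 gl.py w4
```

```text
pos [ 453.3 -119.4   33.9] q [-0.382  0.491  2.032 -0.057  0.57  -0.187] F [0.1 0.4 0.3] gap 1.003 t 11.83
toolx [ 0.148  0.988 -0.041] tooly [ 0.988 -0.146  0.04 ] toolz [ 0.034 -0.046 -0.998]
r 468.8
delta units [ 0.08 -0.01  0.07] heading x 81.5
```

View pics/w4.png

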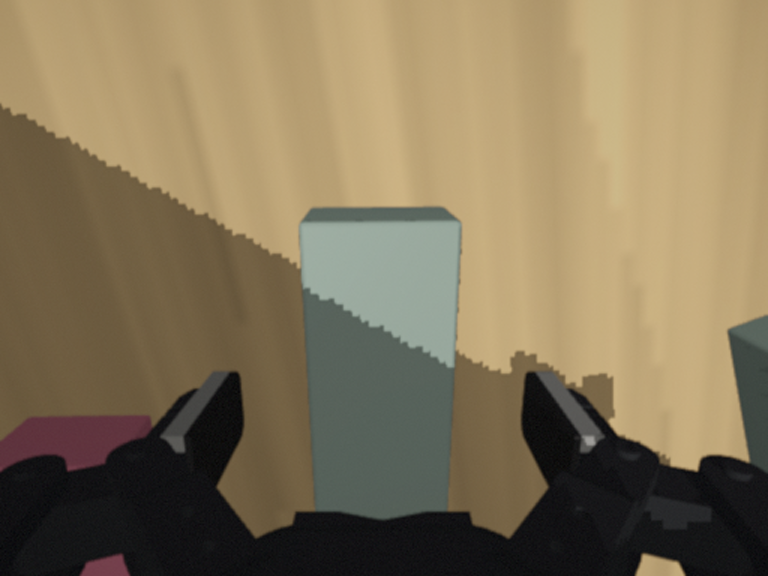

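Call:
{"op": "move_arm", "data": {"moves": [[0.8,[0.08,0,0.05],0],[0.5,[0,0,0],0],[0.3,[0,0,0],0],[0.3,[0,0,0],0],[0.3,[0,0,0],0],[0.3,[0,0,0],0]], "newtons": 60}}

```text
clock: 12.38
tool_pos: [456.2, -117.7, 38.9]
tool_rot: [0.032, 0.757, 0.653, -0.001]
wrist_force: [0.1, -0.6, -2.8]
finger_gap: 0.495
```

```bash
python3 go.py 453.5 -116.2 31
```

```text
pos [ 456.2 -117.7   38.9] q [-0.376  0.481  2.031 -0.058  0.574 -0.18 ] F [ 0.1 -0.6 -2.8] gap 0.495 t 12.38
toolx [ 0.148  0.988 -0.043] tooly [ 0.988 -0.146  0.048] toolz [ 0.041 -0.05  -0.998]
r 471.1
delta units [ 0.04 -0.08  0.19] heading x 81.5
```

```bash
python3 gl.py w5
python3 - <<'E'
from h import *
im,m,C=snap('scene');u,v=proj(m,C,[455,-117,40])[0].astype(int);print(u,v)
cv2.imwrite('pics/s5.png',cv2.resize(im[v-60:v+60,u-80:u+80],None,fx=5,fy=5,interpolation=cv2.INTER_CUBIC)[:,:,::-1])
E
```

```text
225 176
```

View pics/w5.png

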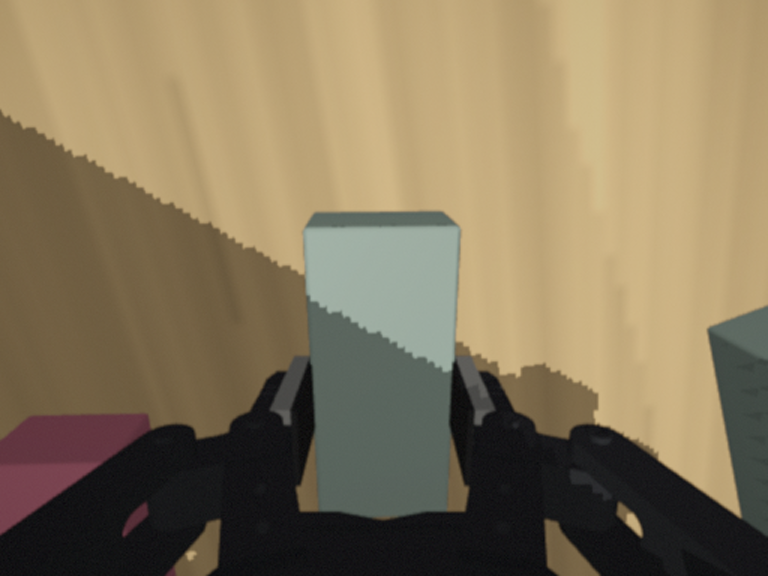

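View pics/s5.png

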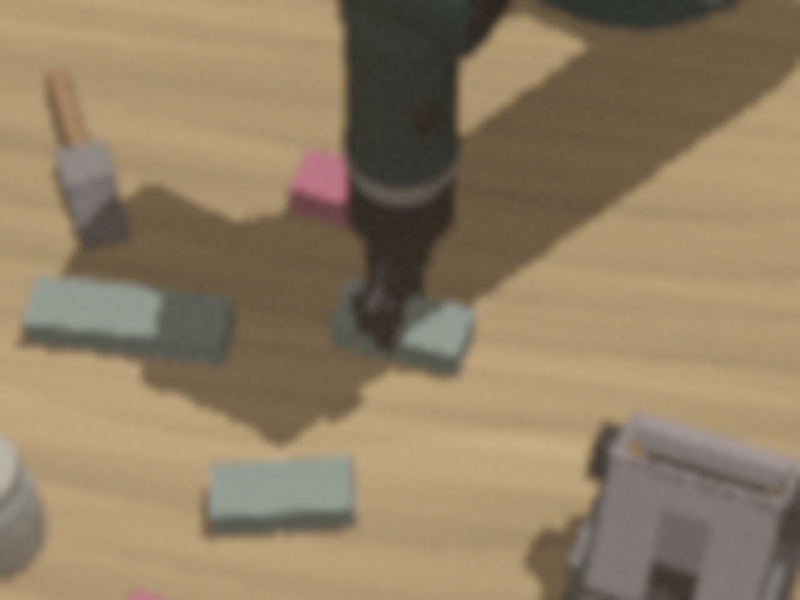

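Call:
{"op": "move_arm", "data": {"moves": [[0.3,[0,0,-0.4],0],[0.3,[0,0,-0.8],0],[0.3,[0.1,0.3,-0.8],0],[0.3,[0.2,0.6,-0.5],0],[0.3,[0.2,0.8,-0.5],0],[0.3,[0.2,0.8,-0.5],0],[0.3,[0.2,0.8,-0.5],0],[0.3,[0.2,0.8,-0.5],0],[0.3,[0.25,0.8,-0.5],0],[0.3,[0.25,0.8,-0.4],0],[0.3,[0.25,0.8,-0.4],0],[0.3,[0.25,0.8,-0.4],0]]}}

```text
clock: 13.48
tool_pos: [743.6, -60.0, 292.0]
tool_rot: [0.018, 0.758, 0.652, -0.01]
wrist_force: [0.7, -0.8, -3.1]
finger_gap: 0.491
```

```bash
python3 go.py 930 -68 320
```

```text
pos [743.6 -60.  292. ] q [-1.550e-01  5.410e-01  1.106e+00 -3.800e-02  1.479e+00 -1.000e-03] F [ 0.7 -0.8 -3.1] gap 0.491 t 13.48
toolx [ 0.15   0.988 -0.038] tooly [ 0.989 -0.15   0.015] toolz [ 0.009 -0.04  -0.999]
r 746.0
delta units [ 0.48  4.65 -0.65] heading x 81.4
```

Call:
{"op": "move_arm", "data": {"moves": [[0.3,[0,0.9,-0.2],0],[0.3,[0,0.9,-0.2],0],[0.3,[0,0.8,-0.3],0],[0.3,[0,0.5,-0.3],0],[0.3,[0,0.4,-0.3],0],[0.3,[0,0.4,-0.3],0],[0.3,[0,0.6,-0.4],0],[0.3,[0,0.8,-0.6],0],[0.3,[0,0.8,-0.6],0]]}}

```text
clock: 14.23
tool_pos: [932.0, -81.7, 364.8]
tool_rot: [0.019, 0.756, 0.655, -0.005]
wrist_force: [-0.0, 0.4, -2.2]
finger_gap: 0.491
```

```bash
python3 go.py 930 -68 320
```

```text
pos [932.  -81.7 364.8] q [-0.149  0.918  0.219 -0.036  1.983 -0.02 ] F [-0.   0.4 -2.2] gap 0.491 t 14.23
toolx [ 0.143  0.989 -0.033] tooly [ 0.99  -0.142  0.022] toolz [ 0.017 -0.035 -0.999]
r 935.6
delta units [ 0.37 -0.12  1.11] heading x 81.8
```

Call:
{"op": "move_arm", "data": {"moves": [[0.3,[0.1,0.8,-0.5],0],[0.3,[0.1,0.8,-0.5],0],[0.3,[0.1,0.8,-0.5],0],[0.3,[0.1,0.8,-0.5],0],[0.3,[0.1,0.8,-0.5],0],[0.3,[0.1,0.8,-0.5],0],[0.3,[0.1,0.8,-0.5],0]]}}

```text
clock: 14.82
tool_pos: [969.8, -67.0, 439.0]
tool_rot: [0.091, 0.75, 0.652, 0.066]
wrist_force: [-0.1, 0.3, -3.5]
finger_gap: 0.492
```

```bash
python3 go.py 930 -68 320
```

```text
pos [969.8 -67.  439. ] q [-1.320e-01  8.480e-01  2.150e-01 -2.300e-02  1.855e+00 -1.000e-03] F [-0.1  0.3 -3.5] gap 0.492 t 14.82
toolx [ 0.142  0.99  -0.02 ] tooly [ 0.966 -0.134  0.222] toolz [ 0.217 -0.051 -0.975]
r 972.1
delta units [-0.11 -1.62  2.69] heading x 81.8
```

Call:
{"op": "move_arm", "data": {"moves": [[0.3,[0,0.8,-0.5],0],[0.3,[0,0.8,-0.5],0],[0.3,[0,0.8,-0.5],0],[0.3,[0,0.8,-0.5],0],[0.3,[0,0.8,-0.5],0],[0.3,[0,0.8,-0.5],0],[0.3,[0,0.8,-0.5],0]]}}

```text
clock: 15.4
tool_pos: [979.4, -78.1, 552.0]
tool_rot: [0.163, 0.736, 0.642, 0.137]
wrist_force: [0.3, 0.0, -3.3]
finger_gap: 0.493
```

```bash
python3 go.py 930 -68 320
```

```text
pos [979.4 -78.1 552. ] q [-0.149  0.743  0.215 -0.003  1.754 -0.014] F [ 0.3  0.  -3.3] gap 0.493 t 15.4
toolx [ 0.137  0.99  -0.009] tooly [ 0.901 -0.121  0.416] toolz [ 0.411 -0.065 -0.909]
r 982.5
delta units [ 0.13 -3.56  4.75] heading x 82.1
```

Call:
{"op": "move_arm", "data": {"moves": [[0.3,[0.27,-0.92,0.03],0],[0.3,[0.27,-0.92,0.03],0],[0.3,[0.27,-0.92,0.03],0],[0.3,[0.27,-0.92,0.03],0],[0.3,[0.27,-0.92,0.03],0],[0.3,[0.27,-0.92,0.03],0],[0.3,[0.27,-0.92,0.03],0],[0.3,[0.27,-0.92,0.03],0],[0.3,[0.27,-0.92,0.03],0],[0.3,[0.27,-0.92,0.03],0],[0.3,[0.27,-0.92,0.03],0],[0.3,[0.27,-0.92,0.03],0]]}}

```text
clock: 16.4
tool_pos: [610.3, 97.1, 360.4]
tool_rot: [0.182, 0.735, 0.634, 0.154]
wrist_force: [0.6, 0.1, -2.8]
finger_gap: 0.493
```

```bash
python3 go.py 540 128 270
```

```text
pos [610.3  97.1 360.4] q [ 0.118  0.097  1.685 -0.161  0.899  0.336] F [ 0.6  0.1 -2.8] gap 0.493 t 16.4
toolx [ 0.148  0.989 -0.004] tooly [ 0.877 -0.129  0.463] toolz [ 0.458 -0.072 -0.886]
r 617.9
delta units [ 0.51 -2.69  1.14] heading x 81.5
```

Call:
{"op": "move_arm", "data": {"moves": [[0.3,[0.17,-0.9,0.38],0.2],[0.3,[0.17,-0.9,0.38],0.2],[0.3,[0.17,-0.8,0.38],0],[0.3,[0,0,0],0]]}}

```text
clock: 16.73
tool_pos: [530.9, 131.7, 269.0]
tool_rot: [0.177, 0.749, 0.618, 0.16]
wrist_force: [-2.3, -0.6, -5.3]
finger_gap: 0.49
```

```bash
cat > rel.py <<'E'
# tool relative to magazine mouth frame
from mag import *
exec(open('st.py').read())
A=Rm(-0.19);O=np.array([605.5,120.0,132.3])
print('TCP in mouth frame',(A.T@(T[:3,3]-O)).round(1),'tool z',(A.T@T[:3,2]).round(3),'tool x',(A.T@T[:3,0]).round(3),'tool y',(A.T@T[:3,1]).round(3))
B=T[:3,:3].T@A; print('mag x,y,z in tool', B.round(2).T.tolist())
E
python3 rel.py; python3 gl.py w6;python3 - <<'E'
from h import *
im,m,C=snap('scene');u,v=proj(m,C,[600,100,130])[0].astype(int);print(u,v)
cv2.imwrite('pics/s6.png',cv2.resize(im[v-60:v+60,u-80:u+80],None,fx=5,fy=5,interpolation=cv2.INTER_CUBIC)[:,:,::-1])
E
```

```text
pos [530.9 131.7 269. ] q [ 0.227  0.091  1.939 -0.275  0.677  0.596] F [-2.3 -0.6 -5.3] gap 0.49 t 16.73
toolx [0.186 0.982 0.02 ] tooly [ 0.869 -0.174  0.463] toolz [ 0.459 -0.069 -0.886]
r 547.0
TCP in mouth frame [ -0.7  -2.6 156.2] tool z [-0.018  0.019 -1.   ] tool x [0.007 1.    0.019] tool y [ 1.    -0.006 -0.018]
mag x,y,z in tool [[0.01, 1.0, -0.02], [1.0, -0.01, 0.02], [0.02, -0.02, -1.0]]
280 204
```

View pics/w6.png

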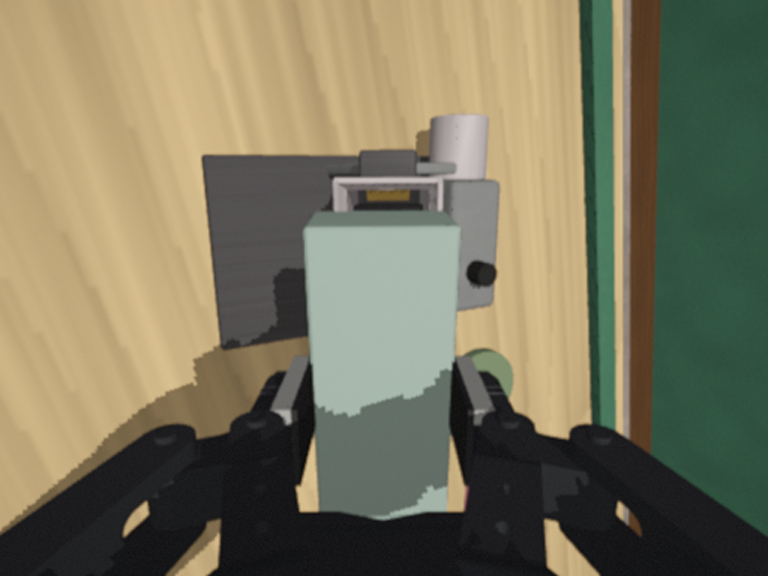

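View pics/s6.png

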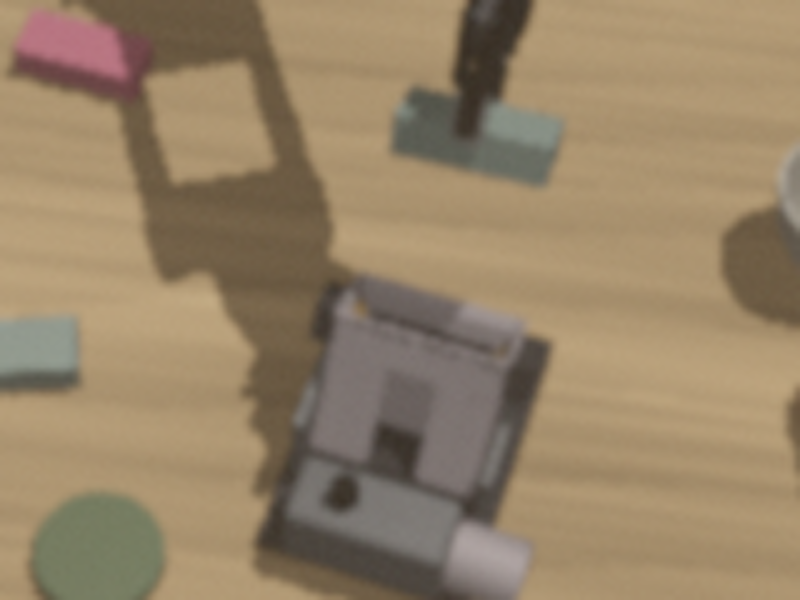

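Run:
```python
from h import *
m=cams.camera_model('wrist');H=m['hand_eye']
a=np.array([[306,228],[457,227]])*2/3.-.17
o,d=ray(m,H,a)
# find tool z plane where separation = 44
for z in range(-5,16,3):
    P=o+d*((z-o[2])/d[:,2])[:,None]; print(z,P.round(1).tolist(),np.linalg.norm(P[1]-P[0]).round(1))
```

```text
-5 [[52.0, -19.0, -5.0], [52.3, 19.0, -5.0]] 38.0
-2 [[51.6, -19.5, -2.0], [51.9, 19.5, -2.0]] 39.0
1 [[51.2, -20.0, 1.0], [51.5, 20.0, 1.0]] 40.0
4 [[50.8, -20.5, 4.0], [51.1, 20.4, 4.0]] 40.9
7 [[50.4, -21.0, 7.0], [50.7, 20.9, 7.0]] 41.9
10 [[49.9, -21.5, 10.0], [50.3, 21.4, 10.0]] 42.8
13 [[49.5, -22.0, 13.0], [49.8, 21.8, 13.0]] 43.8
```

Call:
{"op": "move_arm", "data": {"moves": [[0.3,[0,0.03,0.7],0],[0.3,[0,0.03,0.9],0],[0.3,[0,0.03,0.8],0],[0.3,[0,0,0.2],0],[0.3,[0,0,0],0],[0.3,[0,0,0],0]]}}

```text
clock: 17.33
tool_pos: [609.5, 125.1, 199.8]
tool_rot: [0.189, 0.746, 0.613, 0.179]
wrist_force: [0.3, 0.3, -3.0]
finger_gap: 0.495
```

```bash
python3 rel.py; python3 gl.py w7;python3 - <<'E'
from h import *
im,m,C=snap('scene');u,v=proj(m,C,[600,100,130])[0].astype(int);print(u,v)
cv2.imwrite('pics/s7.png',cv2.resize(im[v-60:v+60,u-80:u+80],None,fx=5,fy=5,interpolation=cv2.INTER_CUBIC)[:,:,::-1])
E
```

```text
pos [609.5 125.1 199.8] q [ 0.176  0.282  1.925 -0.346  0.451  0.646] F [ 0.3  0.3 -3. ] gap 0.495 t 17.33
toolx [0.184 0.982 0.036] tooly [ 0.847 -0.177  0.501] toolz [ 0.499 -0.062 -0.864]
r 622.2
TCP in mouth frame [34.9  5.7 57.8] tool z [ 0.026  0.034 -0.999] tool x [0.013 0.999 0.034] tool y [ 1.    -0.014  0.025]
mag x,y,z in tool [[0.01, 1.0, 0.03], [1.0, -0.01, 0.03], [0.03, 0.03, -1.0]]
280 204
```

View pics/w7.png

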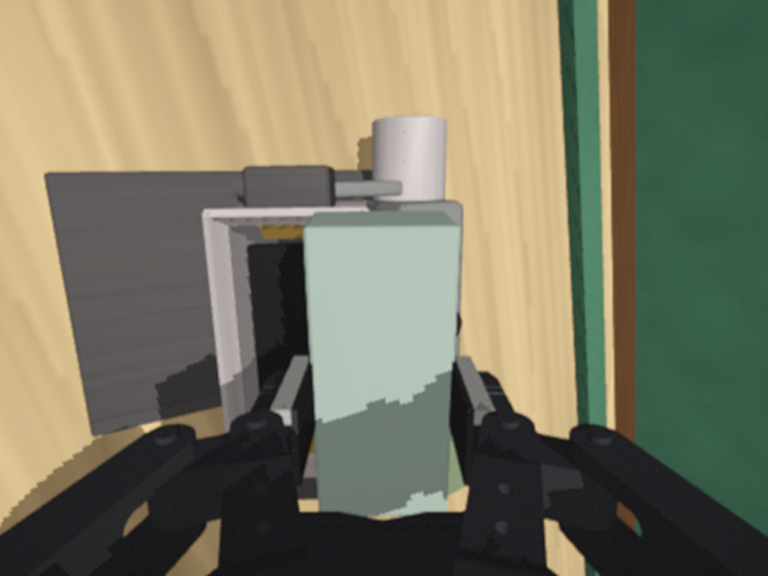

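View pics/s7.png

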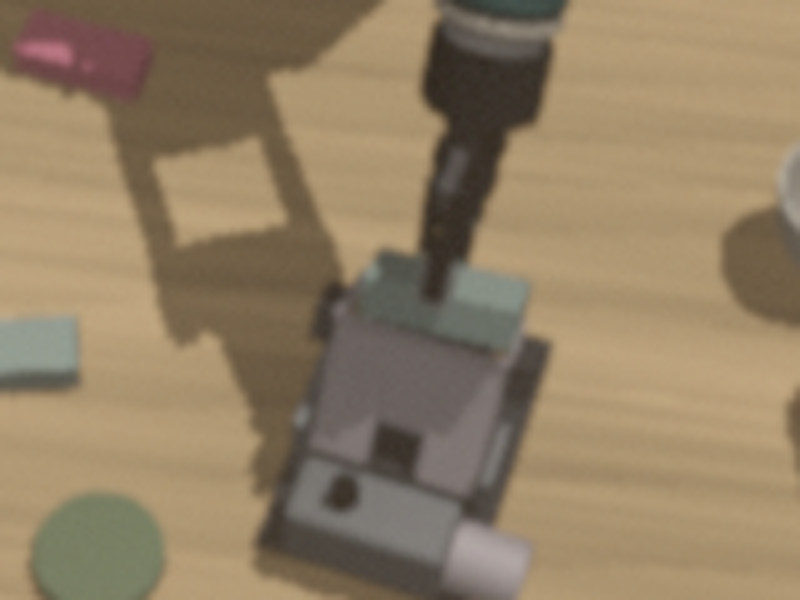

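Call:
{"op": "move_arm", "data": {"moves": [[0.3,[-0.05,-0.3,0],0],[0.3,[-0.05,-0.3,0],0],[0.3,[-0.05,-0.2,0],0],[0.3,[0,0,0],0]]}}

```text
clock: 17.77
tool_pos: [582.6, 125.9, 191.6]
tool_rot: [0.192, 0.745, 0.612, 0.185]
wrist_force: [-1.0, -0.4, -3.1]
finger_gap: 0.494
```

```bash
python3 rel.py
```

```text
pos [582.6 125.9 191.6] q [ 0.189  0.262  1.995 -0.412  0.395  0.726] F [-1.  -0.4 -3.1] gap 0.494 t 17.77
toolx [0.183 0.982 0.041] tooly [ 0.84  -0.178  0.512] toolz [ 0.51  -0.06  -0.858]
r 596.1
TCP in mouth frame [ 7.7  1.4 63.3] tool z [ 0.038  0.038 -0.999] tool x [0.014 0.999 0.038] tool y [ 0.999 -0.016  0.038]
mag x,y,z in tool [[0.01, 1.0, 0.04], [1.0, -0.02, 0.04], [0.04, 0.04, -1.0]]
```

Call:
{"op": "move_arm", "data": {"moves": [[0.3,[-0.03,-0.12,0.1],0],[0.3,[-0.03,-0.12,0.2],0],[0.3,[0,-0.05,0.2],0],[0.3,[0,0,0],0]]}}

```text
clock: 18.1
tool_pos: [584.6, 125.3, 172.2]
tool_rot: [0.194, 0.744, 0.611, 0.189]
wrist_force: [-0.2, 0.1, -2.5]
finger_gap: 0.497
```

```bash
python3 rel.py
```

```text
pos [584.6 125.3 172.2] q [ 0.186  0.298  2.019 -0.485  0.333  0.801] F [-0.2  0.1 -2.5] gap 0.497 t 18.1
toolx [0.181 0.982 0.044] tooly [ 0.836 -0.177  0.519] toolz [ 0.518 -0.057 -0.854]
r 597.9
TCP in mouth frame [ 0.2  1.3 45.3] tool z [ 0.046  0.041 -0.998] tool x [0.014 0.999 0.042] tool y [ 0.999 -0.016  0.046]
mag x,y,z in tool [[0.01, 1.0, 0.05], [1.0, -0.02, 0.04], [0.04, 0.05, -1.0]]
```

Call:
{"op": "move_arm", "data": {"moves": [[0.3,[-0.05,-0.05,0.2],0],[0.3,[-0.04,-0.05,0.2],0],[0.3,[0,0,0],0]]}}

```text
clock: 18.35
tool_pos: [590.8, 121.8, 157.0]
tool_rot: [0.195, 0.743, 0.611, 0.19]
wrist_force: [-0.5, 0.4, -3.2]
finger_gap: 0.489
```

```bash
python3 rel.py;python3 gl.py w8;python3 - <<'E'
from h import *
im,m,C=snap('scene');u,v=proj(m,C,[600,100,130])[0].astype(int);print(u,v)
cv2.imwrite('pics/s8.png',cv2.resize(im[v-60:v+60,u-80:u+80],None,fx=5,fy=5,interpolation=cv2.INTER_CUBIC)[:,:,::-1])
E
```

```text
pos [590.8 121.8 157. ] q [ 0.175  0.33   2.027 -0.538  0.29   0.848] F [-0.5  0.4 -3.2] gap 0.489 t 18.35
toolx [0.18  0.983 0.045] tooly [ 0.834 -0.177  0.522] toolz [ 0.521 -0.057 -0.852]
r 603.2
TCP in mouth frame [-1.2 -1.1 28.8] tool z [ 0.05   0.043 -0.998] tool x [0.014 0.999 0.044] tool y [ 0.999 -0.016  0.049]
mag x,y,z in tool [[0.01, 1.0, 0.05], [1.0, -0.02, 0.04], [0.04, 0.05, -1.0]]
280 204
```

View pics/w8.png

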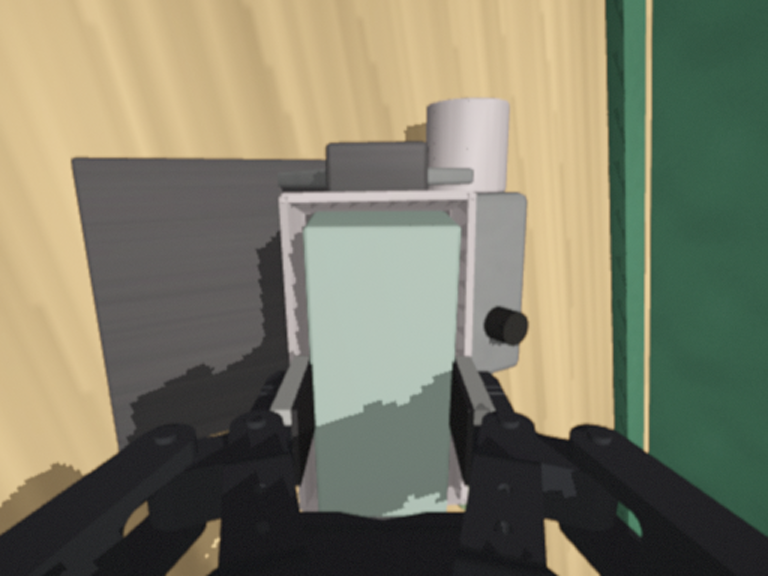

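View pics/s8.png

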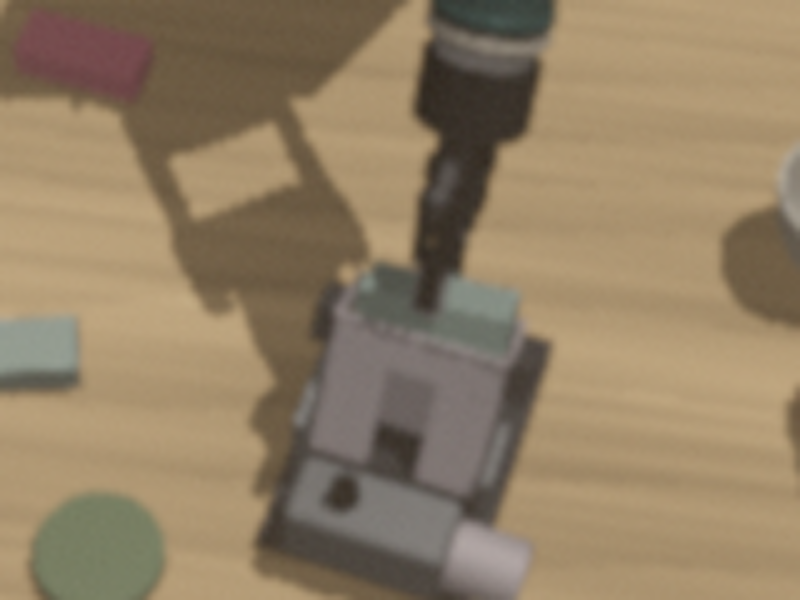

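Call:
{"op": "move_arm", "data": {"moves": [[0.3,[0.02,-0.02,0.15],0],[0.6,[0,0,0],0],[0.7,[0,0,0],0],[0.7,[0,0,-0.1],0]]}}

```text
clock: 18.78
tool_pos: [594.0, 121.6, 158.8]
tool_rot: [0.197, 0.743, 0.61, 0.192]
wrist_force: [0.5, 0.2, 0.2]
finger_gap: 0.703
```

```bash
python3 rel.py;python3 gl.py w9
```

```text
pos [594.  121.6 158.8] q [ 0.175  0.331  2.024 -0.55   0.289  0.86 ] F [0.5 0.2 0.2] gap 0.703 t 18.78
toolx [0.181 0.982 0.045] tooly [ 0.831 -0.178  0.527] toolz [ 0.526 -0.058 -0.849]
r 606.3
TCP in mouth frame [ 2.5 -0.6 28.8] tool z [ 0.056  0.042 -0.998] tool x [0.015 0.999 0.043] tool y [ 0.998 -0.018  0.055]
mag x,y,z in tool [[0.02, 1.0, 0.06], [1.0, -0.02, 0.04], [0.04, 0.06, -1.0]]
```

View pics/w9.png

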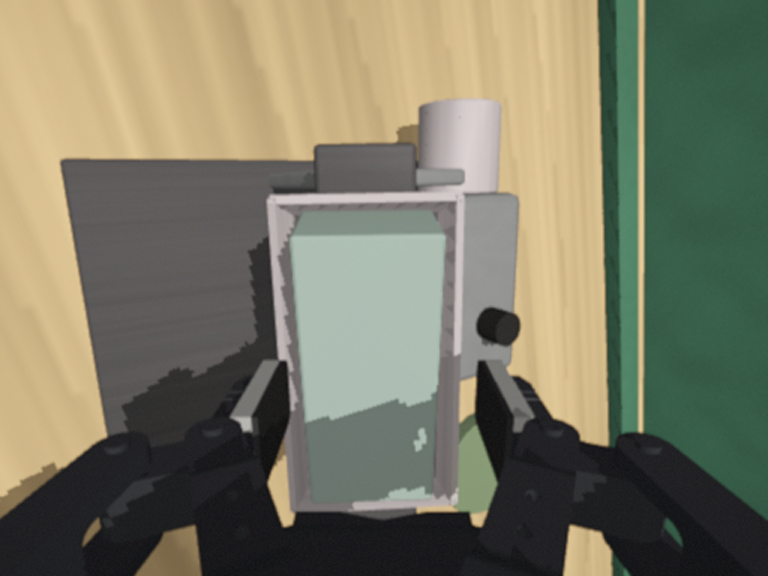

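Call:
{"op": "move_arm", "data": {"moves": [[0.7,[0,0,-0.5],0],[0.7,[0,0,-0.9],0],[0.7,[-0.1,-0.2,-0.9],0],[0.4,[-0.5,-0.7,-0.3],0],[0.1,[-0.5,-0.7,-0.3],0],[0,[-0.5,-0.7,-0.2],0],[0,[-0.5,-0.7,-0.2],0],[0,[-0.5,-0.7,0],0],[0,[-0.5,-0.7,0],0]]}}

```text
clock: 19.58
tool_pos: [385.6, 50.0, 210.1]
tool_rot: [0.198, 0.741, 0.611, 0.196]
wrist_force: [1.1, -0.4, 0.6]
finger_gap: -0.0
```

```bash
python3 go.py 369 34 165
```

```text
pos [385.6  50.  210.1] q [-0.    -0.101  2.373 -0.175  0.311  0.342] F [ 1.1 -0.4  0.6] gap -0.0 t 19.58
toolx [0.175 0.983 0.049] tooly [ 0.828 -0.174  0.533] toolz [ 0.533 -0.053 -0.845]
r 388.8
delta units [-0.52 -0.88  0.75] heading x 79.9
```

Call:
{"op": "move_arm", "data": {"moves": [[0,[-0.25,-0.85,0.3],0],[0,[-0.25,-0.85,0.3],0],[0,[-0.25,-0.85,0.3],0],[0,[-0.25,-0.85,0.3],0],[0,[-0.25,-0.85,0.3],0]]}}

```text
clock: 20.0
tool_pos: [351.7, 62.3, 181.8]
tool_rot: [0.175, 0.756, 0.613, 0.145]
wrist_force: [-0.1, 0.5, 0.3]
finger_gap: -0.001
```

```bash
python3 go.py 369 34 165
```

```text
pos [351.7  62.3 181.8] q [ 0.118 -0.054  2.375 -0.356  0.404  0.625] F [-0.1  0.5  0.3] gap -0.001 t 20.0
toolx [0.206 0.979 0.005] tooly [ 0.877 -0.186  0.443] toolz [ 0.434 -0.087 -0.897]
r 357.1
delta units [-0.6   0.33  0.62] heading x 78.1
```

Call:
{"op": "move_arm", "data": {"moves": [[0,[-0.4,-0.8,0.35],0],[0,[-0.4,-0.8,0.35],0],[0,[-0.4,-0.8,0.35],0],[0,[-0.4,-0.8,0.35],0]]}}

```text
clock: 20.33
tool_pos: [320.5, 54.6, 165.1]
tool_rot: [0.154, 0.766, 0.616, 0.097]
wrist_force: [0.3, 0.4, 0.1]
finger_gap: 0.001
```

```bash
python3 rel.py
```

```text
pos [320.5  54.6 165.1] q [ 0.128 -0.038  2.376 -0.337  0.496  0.617] F [0.3 0.4 0.1] gap 0.001 t 20.33
toolx [ 0.221  0.974 -0.04 ] tooly [ 0.914 -0.193  0.355] toolz [ 0.339 -0.115 -0.934]
r 325.1
TCP in mouth frame [-219.  -118.1  157.1] tool z [-0.137 -0.049 -0.989] tool x [ 0.01   0.999 -0.051] tool y [ 0.991 -0.017 -0.136]
mag x,y,z in tool [[0.01, 0.99, -0.14], [1.0, -0.02, -0.05], [-0.05, -0.14, -0.99]]
```

```bash
cat > tm.py <<'E'
# delta (tool units) to put the fingertip (19mm ahead of TCP) at given mouth-frame point
import sys
exec(open('rel.py').read())
t=np.array([float(a) for a in sys.argv[1:4]])
tip=T[:3,3]+19*T[:3,2]
print('tip mouth',(A.T@(tip-O)).round(1),'F mouth',(A.T@o['wrist_force']).round(1),'delta',(T[:3,:3].T@(O+A@t-tip)/40).round(2))
E
python3 tm.py 0 0 90; python3 tm.py 0 0 40|tail -1
```

```text
pos [320.5  54.6 165.1] q [ 0.128 -0.038  2.376 -0.337  0.496  0.617] F [0.3 0.4 0.1] gap 0.001 t 20.33
toolx [ 0.221  0.974 -0.04 ] tooly [ 0.914 -0.193  0.355] toolz [ 0.339 -0.115 -0.934]
r 325.1
TCP in mouth frame [-219.  -118.1  157.1] tool z [-0.137 -0.049 -0.989] tool x [ 0.01   0.999 -0.051] tool y [ 0.991 -0.017 -0.136]
mag x,y,z in tool [[0.01, 0.99, -0.14], [1.0, -0.02, -0.05], [-0.05, -0.14, -0.99]]
tip mouth [-221.6 -119.   138.3] F mouth [ 0.3  0.4 -0. ] delta [3.09 5.6  0.29]
tip mouth [-221.6 -119.   138.3] F mouth [ 0.3  0.4 -0. ] delta [3.15 5.77 1.53]
```

Call:
{"op": "move_arm", "data": {"moves": [[0,[0.45,0.82,-0.1],0],[0,[0.45,0.82,0],0],[0,[0.45,0.82,0],0],[0,[0.45,0.82,0],0],[0,[0.45,0.8,0],0],[0,[0.45,0.7,0],0],[0,[0.3,0.5,0],0],[0,[0,0,0],0]]}}

```text
clock: 21.0
tool_pos: [537.8, 131.5, 232.3]
tool_rot: [0.147, 0.768, 0.617, 0.088]
wrist_force: [0.9, 1.1, 0.2]
finger_gap: 0.001
```

```bash
python3 tm.py 0 0 40
```

```text
pos [537.8 131.5 232.3] q [ 0.234  0.201  1.851 -0.259  0.817  0.603] F [0.9 1.1 0.2] gap 0.001 t 21.0
toolx [ 0.223  0.974 -0.045] tooly [ 0.922 -0.195  0.334] toolz [ 0.317 -0.116 -0.941]
r 553.7
TCP in mouth frame [-12.3  -1.5 120.7] tool z [-0.159 -0.054 -0.986] tool x [ 0.009  0.998 -0.056] tool y [ 0.987 -0.018 -0.158]
mag x,y,z in tool [[0.01, 0.99, -0.16], [1.0, -0.02, -0.05], [-0.06, -0.16, -0.99]]
tip mouth [-15.3  -2.5 101.9] F mouth [ 0.7  1.2 -0.2] delta [0.15 0.62 1.46]
```

Call:
{"op": "move_arm", "data": {"moves": [[0,[0.05,0.2,0.5],0],[0,[0.05,0.15,0.5],0],[0,[0.05,0.1,0.4],0],[0,[0,0,0],0]]}}

```text
clock: 21.33
tool_pos: [575.7, 126.9, 184.8]
tool_rot: [0.146, 0.768, 0.617, 0.089]
wrist_force: [0.2, -0.2, 0.4]
finger_gap: -0.001
```

```bash
python3 tm.py 0 0 20
```

```text
pos [575.7 126.9 184.8] q [ 0.206  0.309  1.839 -0.272  0.716  0.604] F [ 0.2 -0.2  0.4] gap -0.001 t 21.33
toolx [ 0.222  0.974 -0.043] tooly [ 0.922 -0.195  0.334] toolz [ 0.317 -0.114 -0.942]
r 589.5
TCP in mouth frame [-1.7  1.2 60.8] tool z [-0.16  -0.052 -0.986] tool x [ 0.009  0.998 -0.055] tool y [ 0.987 -0.018 -0.159]
mag x,y,z in tool [[0.01, 0.99, -0.16], [1.0, -0.02, -0.05], [-0.05, -0.16, -0.99]]
tip mouth [-4.7  0.2 42. ] F mouth [ 0.4 -0.2  0.2] delta [0.03 0.2  0.52]
```

Call:
{"op": "move_arm", "data": {"moves": [[0,[0.02,0.08,0.25],0],[0,[0.02,0.08,0.25],0],[0,[0,0,0],0]]}}

```text
clock: 21.58
tool_pos: [586.6, 123.6, 166.5]
tool_rot: [0.145, 0.768, 0.617, 0.087]
wrist_force: [0.9, -0.1, 1.2]
finger_gap: 0.003
```

```bash
python3 tm.py 0 0 -22|tail -1
```

```text
tip mouth [-3.6 -1.  20.5] F mouth [1.4 0.1 0.7] delta [0.09 0.26 1.03]
```

Call:
{"op": "move_arm", "data": {"moves": [[0,[0.01,0.03,0.15],0],[0,[0.01,0.03,0.15],0],[0,[0.01,0.03,0.15],0]]}}

```text
clock: 21.83
tool_pos: [593.3, 118.5, 153.1]
tool_rot: [0.146, 0.768, 0.618, 0.084]
wrist_force: [-13.2, -3.2, 22.7]
finger_gap: 0.004
```

```bash
python3 tm.py 0 0 -22|tail -1
```

```text
tip mouth [-3.4 -4.9  5.2] F mouth [ 0.1 -5.7 25.9] delta [0.17 0.19 0.65]
```

Call:
{"op": "move_arm", "data": {"moves": [[0,[0.06,0.02,0.1],0],[0,[0.05,0.02,0.1],0]]}}

```text
clock: 22.0
tool_pos: [595.2, 117.5, 148.5]
tool_rot: [0.148, 0.768, 0.618, 0.081]
wrist_force: [-9.1, -5.9, 16.4]
finger_gap: 0.001
```

```bash
python3 tm.py 0 0 -22|tail -1; python3 gl.py w10
```

```text
tip mouth [-3.9 -5.7  0.1] F mouth [ 1.  -7.6 18.1] delta [0.18 0.19 0.52]
```

View pics/w10.png

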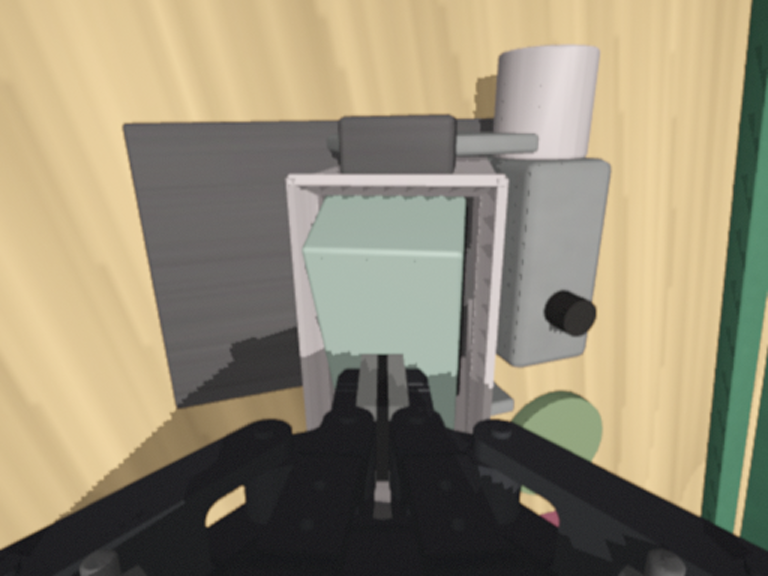

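Call:
{"op": "move_arm", "data": {"moves": [[0,[0,-0.05,-0.5],0],[0,[0.3,0,-0.2],0],[0,[0.3,0.03,0],0],[0,[0.2,0,0],0],[0,[0,0,0],0]]}}

```text
clock: 22.47
tool_pos: [592.3, 152.8, 174.4]
tool_rot: [0.149, 0.769, 0.617, 0.081]
wrist_force: [-0.8, 0.0, -0.5]
finger_gap: -0.006
```

```bash
python3 tm.py 0 20 20|tail -2; python3 gl.py w11
```

```text
mag x,y,z in tool [[0.0, 0.99, -0.17], [1.0, -0.02, -0.07], [-0.07, -0.17, -0.98]]
tip mouth [ 0.2 28.4 27.4] F mouth [-0.9 -0.1 -0.1] delta [-0.2   0.03  0.2 ]
```

View pics/w11.png

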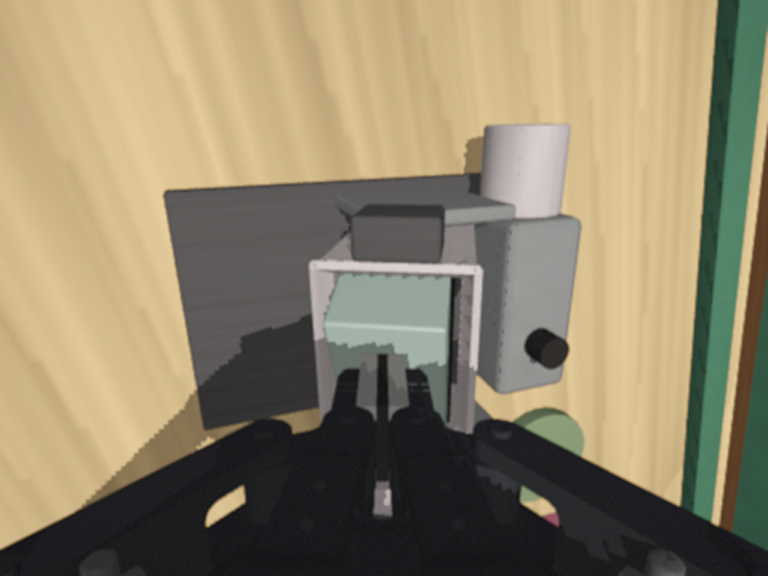

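Call:
{"op": "move_arm", "data": {"moves": [[0,[0,0.03,0.15],0],[0,[0.02,0.03,0.15],0],[0,[0.02,0.03,0.12],0]]}}

```text
clock: 22.77
tool_pos: [601.1, 151.4, 158.2]
tool_rot: [0.148, 0.768, 0.618, 0.08]
wrist_force: [-6.1, 3.5, 9.6]
finger_gap: 0.002
```

```bash
python3 tm.py 0 20 20|tail -1
```

```text
tip mouth [ 0.3 28.7  8.9] F mouth [-1.2  2.3 11.6] delta [-0.24 -0.05 -0.26]
```

Call:
{"op": "move_arm", "data": {"moves": [[0,[0,0.03,0.13],0],[0,[0,0.03,0.13],0],[0,[0,0.03,0.13],0]]}}

```text
clock: 23.02
tool_pos: [610.0, 148.8, 142.8]
tool_rot: [0.148, 0.768, 0.618, 0.081]
wrist_force: [-1.5, 2.9, 3.0]
finger_gap: -0.001
```

```bash
python3 tm.py 0 20 20|tail -1; python3 gl.py w12
```

```text
tip mouth [ 1.  27.8 -9. ] F mouth [-0.3  2.6  3.5] delta [-0.25 -0.14 -0.7 ]
```

View pics/w12.png

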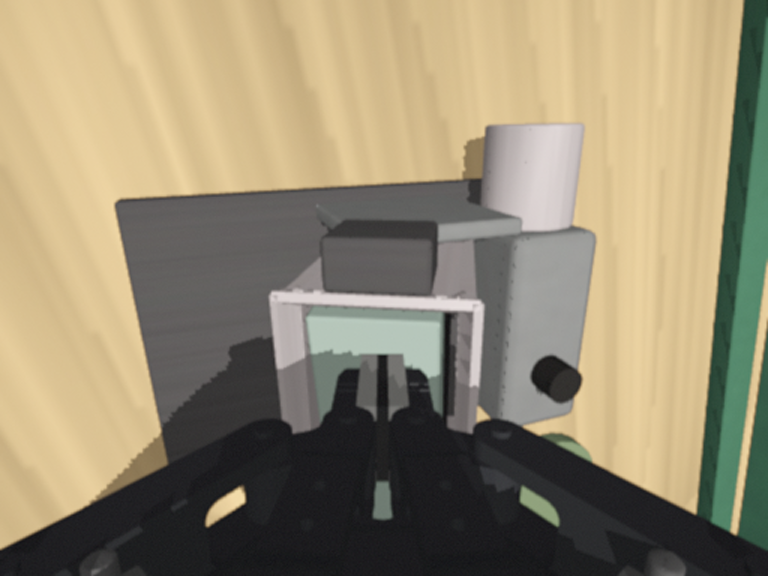

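Call:
{"op": "move_arm", "data": {"moves": [[0,[-0.1,0,-0.3],0],[0,[-0.4,0,0],0],[0,[-0.25,0,0],0],[0,[0,0,0],0]]}}

```text
clock: 23.4
tool_pos: [598.1, 118.3, 154.0]
tool_rot: [0.147, 0.768, 0.618, 0.078]
wrist_force: [0.3, -0.4, -0.1]
finger_gap: 0.007
```

```bash
python3 tm.py 0 0 -22|tail -1; python3 gl.py w13
```

```text
tip mouth [ 1.  -4.4  3.7] F mouth [ 0.3 -0.3 -0.3] delta [0.16 0.08 0.63]
```

View pics/w13.png

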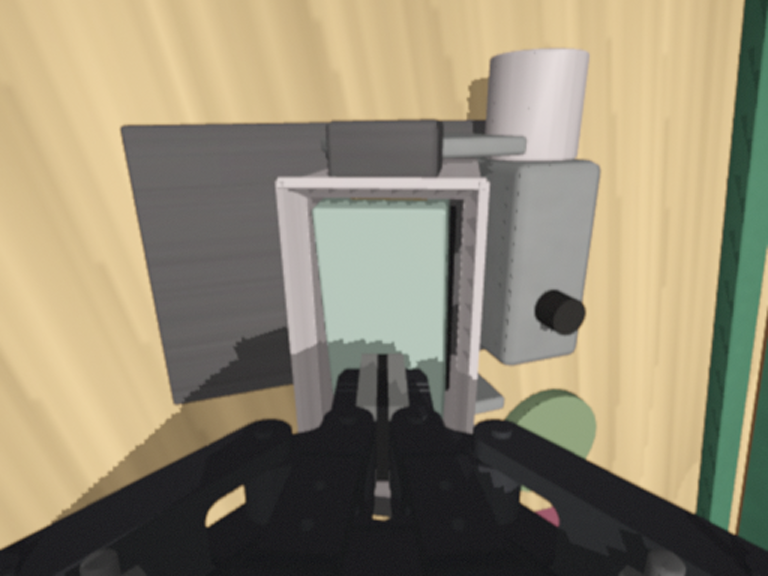

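Call:
{"op": "move_arm", "data": {"moves": [[0,[0.12,0,0.05],0],[0,[0.04,0.03,0.15],0],[0,[0.03,0.03,0.15],0],[0,[0.02,0.02,0.12],0]]}}

```text
clock: 23.78
tool_pos: [610.5, 125.3, 137.5]
tool_rot: [0.148, 0.769, 0.617, 0.08]
wrist_force: [-2.3, 2.8, 4.6]
finger_gap: 0.001
```

```bash
python3 tm.py 0 0 -22|tail -1
```

```text
tip mouth [  2.7   4.8 -16. ] F mouth [-0.2  2.3  5.4] delta [-0.11 -0.04  0.17]
```

Call:
{"op": "move_arm", "data": {"moves": [[0,[-0.03,0,0.13],0],[0,[-0.03,0,0.13],0]]}}

```text
clock: 23.95
tool_pos: [615.5, 124.3, 127.7]
tool_rot: [0.148, 0.768, 0.618, 0.082]
wrist_force: [-3.2, 4.7, 7.5]
finger_gap: 0.001
```

```bash
python3 tm.py 0 0 -22|tail -1; python3 gl.py w14
```

```text
tip mouth [  2.6   4.8 -27.1] F mouth [0.  4.  8.5] delta [-0.13 -0.08 -0.11]
```

View pics/w14.png

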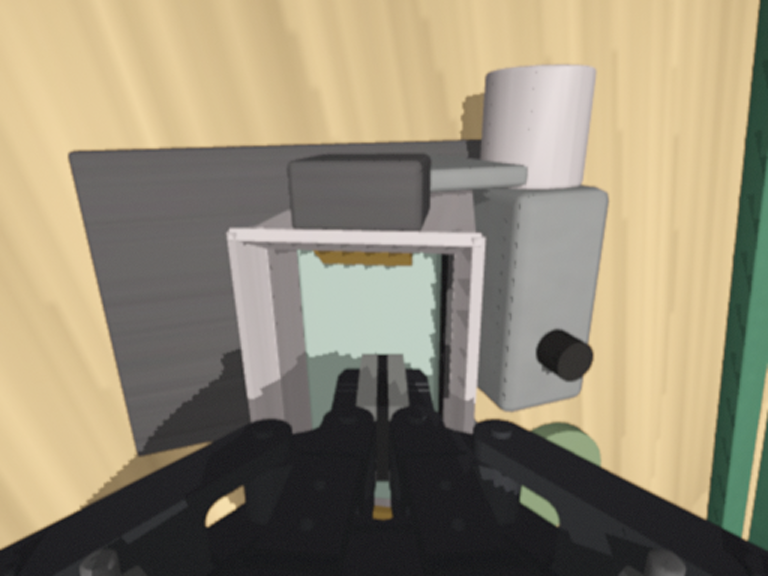

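Call:
{"op": "move_arm", "data": {"moves": [[0,[0,0,-0.5],0],[0,[-0.1,-0.1,-0.9],0],[0,[-0.5,-0.2,-0.8],0],[0,[-0.6,0,-0.6],0],[0.5,[-0.2,0,-0.5],0],[1,[0,0,0],0]]}}

```text
clock: 24.5
tool_pos: [550.1, 88.5, 248.9]
tool_rot: [0.146, 0.767, 0.62, 0.079]
wrist_force: [-0.7, 0.6, 0.7]
finger_gap: 0.277
```

```bash
python3 tm.py 0 0 -22
python3 - <<'E'
from h import *
im,m,C=snap('wrist'); np.savez('w15.npz',im=im,C=C)
u,v=proj(m,C,[605,119,132])[0].astype(int);print(u,v)
x0=max(0,u-100);y0=max(0,v-75)
cv2.imwrite('pics/w15.png',cv2.resize(im[y0:v+75,x0:u+100],None,fx=3.8,fy=3.8,interpolation=cv2.INTER_CUBIC)[:,:,::-1])
E
```

```text
pos [550.1  88.5 248.9] q [ 0.142  0.184  1.821 -0.223  0.861  0.476] F [-0.7  0.6  0.7] gap 0.277 t 24.5
toolx [ 0.219  0.974 -0.06 ] tooly [ 0.928 -0.189  0.321] toolz [ 0.301 -0.126 -0.945]
r 557.2
TCP in mouth frame [ 13.4 -41.4 125.6] tool z [-0.173 -0.067 -0.983] tool x [-0.002  0.998 -0.068] tool y [ 0.985 -0.01  -0.172]
mag x,y,z in tool [[-0.0, 0.98, -0.17], [1.0, -0.01, -0.07], [-0.07, -0.17, -0.98]]
tip mouth [ 10.1 -42.6 106.9] F mouth [-0.3  0.5  0.9] delta [1.28 0.3  3.14]
264 132
```

View pics/w15.png

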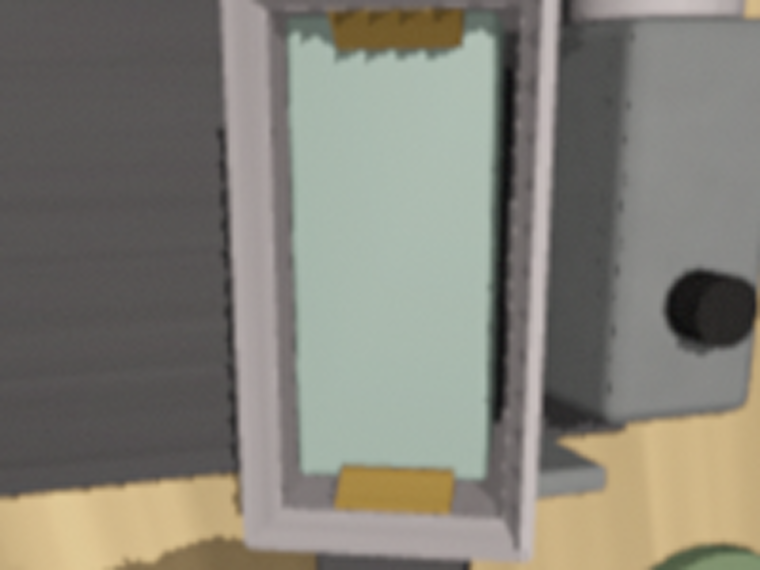

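Call:
{"op": "move_arm", "data": {"moves": [[1,[-0.7,-0.65,0],0],[1,[-0.7,-0.65,0.1],0],[1,[-0.7,-0.65,0.15],0],[1,[-0.7,-0.65,0.2],0],[1,[-0.7,-0.65,0.2],0],[1,[-0.7,-0.65,0.2],0],[1,[-0.7,-0.65,0.2],0]]}}

```text
clock: 25.13
tool_pos: [358.3, -70.5, 155.9]
tool_rot: [0.147, 0.763, 0.624, 0.083]
wrist_force: [-0.3, 0.2, -1.3]
finger_gap: 0.998
```

```bash
python3 go.py 341 -67 160
```

```text
pos [358.3 -70.5 155.9] q [-0.39   0.027  2.338  0.013  0.436 -0.2  ] F [-0.3  0.2 -1.3] gap 0.998 t 25.13
toolx [ 0.209  0.976 -0.057] tooly [ 0.927 -0.179  0.329] toolz [ 0.311 -0.122 -0.943]
r 365.2
delta units [-0.01 -0.38 -0.24] heading x 77.9
```

Call:
{"op": "move_arm", "data": {"moves": [[1,[-0.2,-0.85,0.35],0],[1,[-0.2,-0.85,0.35],0],[1,[-0.2,-0.85,0.35],0],[1,[-0.2,-0.85,0.35],0],[1,[-0.2,-0.85,0.35],0],[1,[-0.2,-0.85,0.35],0]]}}

```text
clock: 25.63
tool_pos: [291.2, -126.0, 117.1]
tool_rot: [0.086, 0.773, 0.627, 0.042]
wrist_force: [0.1, -0.7, -0.8]
finger_gap: 0.997
```

```bash
python3 go.py 341 -67 160
```

```text
pos [ 291.2 -126.   117.1] q [-0.679  0.1    2.376  0.097  0.482 -0.552] F [ 0.1 -0.7 -0.8] gap 0.997 t 25.63
toolx [ 0.211  0.976 -0.044] tooly [ 0.962 -0.2    0.185] toolz [ 0.172 -0.081 -0.982]
r 317.3
delta units [ 1.66  1.1  -0.96] heading x 77.8
```

Call:
{"op": "move_arm", "data": {"moves": [[1,[0.1,-0.85,0.3],0],[1,[0.1,-0.85,0.3],0],[1,[0.1,-0.85,0.3],0],[1,[0.1,-0.85,0.3],0],[1,[0.1,-0.85,0.3],0]]}}

```text
clock: 26.05
tool_pos: [234.0, -124.6, 118.1]
tool_rot: [0.026, 0.778, 0.628, 0.014]
wrist_force: [0.8, 0.2, -0.3]
finger_gap: 1.004
```

```bash
python3 go.py 600 -210 200
```

```text
pos [ 234.  -124.6  118.1] q [-0.783  0.07   2.376  0.037  0.641 -0.599] F [ 0.8  0.2 -0.3] gap 1.004 t 26.05
toolx [ 0.212  0.977 -0.011] tooly [ 0.976 -0.211  0.058] toolz [ 0.054 -0.023 -0.998]
r 265.1
delta units [-0.17  9.5  -1.5 ] heading x 77.8
```

Call:
{"op": "move_arm", "data": {"moves": [[1,[0,0.7,-0.7],0],[1,[0,0.95,-0.2],0],[1,[0,0.95,-0.15],0],[1,[0,0.95,-0.1],0],[1,[0,0.95,-0.1],0],[1,[0,0.95,-0.1],0],[1,[0,0.95,-0.1],0],[1,[0,0.9,-0.1],0],[1,[-0.2,0.5,-0.1],-0.9],[1,[0,0.3,0],-1],[1,[0,0.3,0],-1],[1,[0,0,0],-1]]}}

```text
clock: 27.05
tool_pos: [568.6, -196.8, 177.4]
tool_rot: [0.012, 0.632, 0.775, 0.005]
wrist_force: [0.5, 0.3, 0.6]
finger_gap: 0.996
```

```bash
python3 go.py 611.1 -172.5 36; python3 gl.py w16
python3 - <<'E'
from rect import *
im=np.load('w16.npz')
m=cams.camera_model('wrist');u,v=proj(m,im['C'],[611,-172,30])[0].astype(int);print(u,v,rect('w16.npz',(u,v-15)))
E
```

```text
pos [ 568.6 -196.8  177.4] q [-0.45   0.421  1.61   0.004  1.085 -0.655] F [0.5 0.3 0.6] gap 0.996 t 27.05
toolx [-0.202  0.979 -0.013] tooly [0.979 0.202 0.022] toolz [ 0.025 -0.008 -1.   ]
r 601.7
delta units [0.43 1.08 3.55] heading x 101.6
304 166 (array([ 611.6159668 , -172.89709473]), [np.float64(42.5), np.float64(98.2)], np.float32(103.07887))
```

View pics/w16.png

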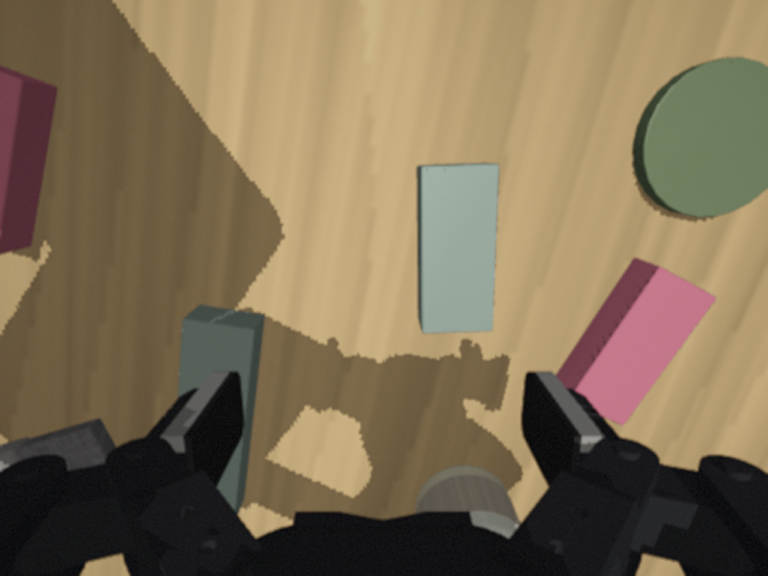

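Call:
{"op": "move_arm", "data": {"moves": [[1,[0.15,0.4,0.7],-0.25],[1,[0.15,0.4,0.8],0],[1,[0.1,0.28,0.8],0],[1,[0,0,0.3],0],[1,[0,0,0],0]]}}

```text
clock: 27.52
tool_pos: [609.7, -171.0, 62.3]
tool_rot: [0.009, 0.623, 0.782, 0.002]
wrist_force: [-0.5, -0.3, -0.6]
finger_gap: 0.998
```

```bash
python3 go.py 611.5 -172.7 33
```

```text
pos [ 609.7 -171.    62.3] q [-3.820e-01  6.050e-01  1.622e+00 -1.000e-03  8.950e-01 -6.070e-01] F [-0.5 -0.3 -0.6] gap 0.998 t 27.52
toolx [-0.223  0.975 -0.012] tooly [0.975 0.224 0.016] toolz [ 0.018 -0.008 -1.   ]
r 633.2
delta units [-0.04  0.02  0.73] heading x 102.9
```

Call:
{"op": "move_arm", "data": {"moves": [[1,[-0.02,0.02,0.5],0],[1,[-0.02,0,0.28],0],[0.9,[0,0,0.04],0],[0.5,[0,0,0],0],[0.3,[0,0,0],0],[0.3,[0,0,0],0],[0.3,[0,0,0],0]]}}

```text
clock: 28.1
tool_pos: [610.6, -172.3, 27.5]
tool_rot: [0.008, 0.626, 0.78, 0.002]
wrist_force: [-0.6, -0.5, -3.8]
finger_gap: 0.503
```

```bash
python3 go.py 611.5 -172.7 33; python3 gl.py w17
python3 - <<'E'
from h import *
im=np.load('w17.npz')['im']; g=cv2.cvtColor(im,cv2.COLOR_RGB2GRAY)
E
```

```text
pos [ 610.6 -172.3   27.5] q [-3.830e-01  6.550e-01  1.634e+00 -1.000e-03  8.360e-01 -6.000e-01] F [-0.6 -0.5 -3.8] gap 0.503 t 28.1
toolx [-0.216  0.976 -0.01 ] tooly [0.976 0.216 0.013] toolz [ 0.015 -0.007 -1.   ]
r 634.5
delta units [-0.01  0.02 -0.14] heading x 102.5
```

View pics/w17.png

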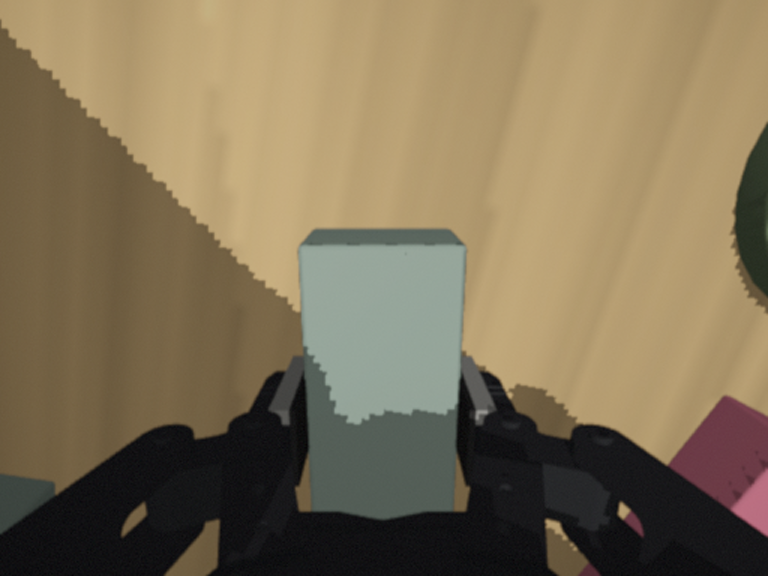

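Call:
{"op": "move_arm", "data": {"moves": [[0.3,[0,0,-0.4],0],[0.3,[0,0,-0.8],0],[0.3,[0,0,-0.9],0.9],[0.3,[0,0,-0.9],0.95],[0.3,[0,0.3,-0.8],0.95],[0.3,[0,0.5,-0.7],0.95],[0.3,[0.2,0.6,-0.6],0],[0.3,[0.3,0.7,-0.5],0],[0.3,[0.4,0.7,-0.4],0],[0.3,[0.4,0.7,-0.3],0],[0.3,[0.4,0.7,-0.3],0]]}}

```text
clock: 29.07
tool_pos: [775.6, -131.7, 302.2]
tool_rot: [-0.001, 0.775, 0.631, -0.004]
wrist_force: [1.9, -0.8, -4.9]
finger_gap: 0.503
```

```bash
python3 go.py 930 -68 330
```

```text
pos [ 775.6 -131.7  302.2] q [-0.254  0.613  0.954 -0.005  1.58  -0.05 ] F [ 1.9 -0.8 -4.9] gap 0.503 t 29.07
toolx [ 0.202  0.979 -0.005] tooly [ 0.979 -0.202 -0.006] toolz [-0.006 -0.003 -1.   ]
r 786.7
delta units [ 2.34  3.45 -0.72] heading x 78.3
```

Call:
{"op": "move_arm", "data": {"moves": [[0.3,[0,0.9,-0.2],0],[0.3,[0,0.8,-0.3],0],[0.3,[0,0.6,-0.3],0],[0.3,[0,0.4,-0.3],0],[0.3,[0,0.4,-0.3],0],[0.3,[0,0.6,-0.4],0],[0.3,[0,0.8,-0.5],0],[0.3,[0.05,0.8,-0.5],0],[0.3,[0.05,0.8,-0.5],0],[0.3,[0.05,0.8,-0.5],0],[0.3,[0.05,0.8,-0.5],0],[0.3,[0.05,0.8,-0.5],0]]}}

```text
clock: 30.07
tool_pos: [946.5, -155.8, 411.0]
tool_rot: [0.056, 0.772, 0.631, 0.048]
wrist_force: [-0.4, 0.3, -4.3]
finger_gap: 0.5
```

```bash
python3 go.py 930 -68 330
```

```text
pos [ 946.5 -155.8  411. ] q [-0.238  0.873  0.215  0.01   1.906 -0.034] F [-0.4  0.3 -4.3] gap 0.5 t 30.07
toolx [0.199 0.98  0.004] tooly [ 0.969 -0.198  0.147] toolz [ 0.145 -0.026 -0.989]
r 959.3
delta units [ 2.06 -1.13  1.89] heading x 78.5
```

Call:
{"op": "move_arm", "data": {"moves": [[0.3,[0,0.8,-0.5],0],[0.3,[0,0.8,-0.5],0],[0.3,[0,0.8,-0.5],0],[0.3,[0,0.8,-0.5],0],[0.3,[0,0.8,-0.5],0],[0.3,[0,0.8,-0.5],0],[0.3,[0,0.8,-0.5],0]]}}

```text
clock: 30.65
tool_pos: [964.8, -166.3, 515.1]
tool_rot: [0.135, 0.762, 0.623, 0.117]
wrist_force: [0.4, -0.2, -4.0]
finger_gap: 0.501
```

```bash
python3 go.py 540 128 300
```

```text
pos [ 964.8 -166.3  515.1] q [-0.251  0.776  0.215  0.028  1.793 -0.04 ] F [ 0.4 -0.2 -4. ] gap 0.501 t 30.65
toolx [0.197 0.98  0.01 ] tooly [ 0.918 -0.188  0.35 ] toolz [ 0.345 -0.06  -0.937]
r 979.0
delta units [  5.07 -13.01   0.93] heading x 78.6
```

Call:
{"op": "move_arm", "data": {"moves": [[0.3,[0,0.8,-0.5],0],[0.3,[0.3,-0.6,0.05],0],[0.3,[0.35,-0.88,0.05],0],[0.3,[0.35,-0.88,0.05],0],[0.3,[0.35,-0.88,0.05],0],[0.3,[0.35,-0.88,0.05],0],[0.3,[0.35,-0.88,0.05],0],[0.3,[0.35,-0.88,0.05],0],[0.3,[0.35,-0.88,0.05],0],[0.3,[0.35,-0.88,0.05],0],[0.3,[0.35,-0.88,0.05],0],[0.3,[0.35,-0.88,0.05],0]]}}

```text
clock: 31.65
tool_pos: [658.9, 49.6, 374.5]
tool_rot: [0.163, 0.759, 0.614, 0.141]
wrist_force: [0.8, 0.1, -4.2]
finger_gap: 0.501
```

```bash
python3 go.py 540 128 270; python3 rel.py|tail -2
```

```text
pos [658.9  49.6 374.5] q [ 0.014  0.165  1.551 -0.097  0.999  0.259] F [ 0.8  0.1 -4.2] gap 0.501 t 31.65
toolx [0.206 0.979 0.013] tooly [ 0.886 -0.192  0.421] toolz [ 0.415 -0.075 -0.907]
r 660.8
delta units [ 1.27 -4.11  0.99] heading x 78.1
TCP in mouth frame [173.8 -59.  181. ] tool z [-0.065  0.005 -0.998] tool x [0.021 1.    0.003] tool y [ 0.998 -0.021 -0.065]
mag x,y,z in tool [[0.02, 1.0, -0.06], [1.0, -0.02, 0.0], [0.0, -0.07, -1.0]]
```

Call:
{"op": "move_arm", "data": {"moves": [[0.3,[0.32,-0.85,0.15],0],[0.3,[0.32,-0.85,0.15],0],[0.3,[0.3,-0.85,0.15],0],[0.3,[0.25,-0.7,0.15],0],[0.3,[0,-0.3,0.1],0],[0.3,[0,0,0],0]]}}

```text
clock: 32.15
tool_pos: [539.3, 127.6, 288.4]
tool_rot: [0.162, 0.759, 0.614, 0.144]
wrist_force: [-0.7, 0.1, -5.0]
finger_gap: 0.502
```

```bash
python3 rel.py
```

```text
pos [539.3 127.6 288.4] q [ 0.206  0.089  1.866 -0.218  0.786  0.538] F [-0.7  0.1 -5. ] gap 0.502 t 32.15
toolx [0.203 0.979 0.02 ] tooly [ 0.885 -0.192  0.424] toolz [ 0.419 -0.069 -0.906]
r 554.2
TCP in mouth frame [ 16.5  -5.  168.8] tool z [-0.062  0.011 -0.998] tool x [0.022 1.    0.01 ] tool y [ 0.998 -0.022 -0.062]
mag x,y,z in tool [[0.02, 1.0, -0.06], [1.0, -0.02, 0.01], [0.01, -0.06, -1.0]]
```

Call:
{"op": "move_arm", "data": {"moves": [[0.3,[0.04,-0.1,0.4],0],[0.3,[0.04,-0.2,0.4],0],[0.3,[0.03,-0.2,0.4],0],[0.3,[0.03,-0.2,0.4],0]]}}

```text
clock: 32.48
tool_pos: [550.6, 135.9, 228.6]
tool_rot: [0.167, 0.757, 0.613, 0.155]
wrist_force: [0.0, -0.0, -3.5]
finger_gap: 0.501
```

```bash
python3 rel.py
```

```text
pos [550.6 135.9 228.6] q [ 0.218  0.179  1.941 -0.28   0.605  0.626] F [ 0.  -0.  -3.5] gap 0.501 t 32.48
toolx [0.202 0.979 0.03 ] tooly [ 0.875 -0.194  0.443] toolz [ 0.44  -0.063 -0.896]
r 567.1
TCP in mouth frame [ -3.8   5.3 111.8] tool z [-0.04   0.021 -0.999] tool x [0.026 0.999 0.02 ] tool y [ 0.999 -0.025 -0.041]
mag x,y,z in tool [[0.03, 1.0, -0.04], [1.0, -0.02, 0.02], [0.02, -0.04, -1.0]]
```

Call:
{"op": "move_arm", "data": {"moves": [[0.3,[-0.06,0.02,0.4],0],[0.3,[-0.06,0.02,0.4],0],[0.3,[-0.03,0,0.4],0],[0.3,[0,0,0.1],0],[0.3,[0,0,0],0]]}}

```text
clock: 32.9
tool_pos: [582.4, 125.3, 185.9]
tool_rot: [0.17, 0.757, 0.61, 0.16]
wrist_force: [-0.1, 0.2, -3.5]
finger_gap: 0.5
```

```bash
python3 rel.py
```

```text
pos [582.4 125.3 185.9] q [ 0.18   0.277  1.949 -0.31   0.483  0.637] F [-0.1  0.2 -3.5] gap 0.5 t 32.9
toolx [0.204 0.978 0.035] tooly [ 0.869 -0.197  0.453] toolz [ 0.45  -0.062 -0.891]
r 595.8
TCP in mouth frame [ 4.9  0.8 58.4] tool z [-0.029  0.024 -0.999] tool x [0.03  0.999 0.023] tool y [ 0.999 -0.03  -0.029]
mag x,y,z in tool [[0.03, 1.0, -0.03], [1.0, -0.03, 0.02], [0.02, -0.03, -1.0]]
```

Call:
{"op": "move_arm", "data": {"moves": [[0.3,[-0.02,-0.08,0.25],0],[0.3,[-0.01,-0.08,0.25],0],[0.3,[-0.01,-0.05,0.2],0],[0.3,[0,0,0],0]]}}

```text
clock: 33.23
tool_pos: [592.9, 123.5, 161.8]
tool_rot: [0.173, 0.757, 0.609, 0.165]
wrist_force: [-0.1, 0.3, -4.4]
finger_gap: 0.503
```

```bash
python3 rel.py;python3 gl.py w18
```

```text
pos [592.9 123.5 161.8] q [ 0.173  0.327  1.963 -0.355  0.412  0.684] F [-0.1  0.3 -4.4] gap 0.503 t 33.23
toolx [0.205 0.978 0.039] tooly [ 0.864 -0.199  0.462] toolz [ 0.46  -0.061 -0.886]
r 605.6
TCP in mouth frame [ 2.7  1.  32.1] tool z [-0.018  0.027 -0.999] tool x [0.033 0.999 0.026] tool y [ 0.999 -0.033 -0.019]
mag x,y,z in tool [[0.03, 1.0, -0.02], [1.0, -0.03, 0.03], [0.03, -0.02, -1.0]]
```

View pics/w18.png

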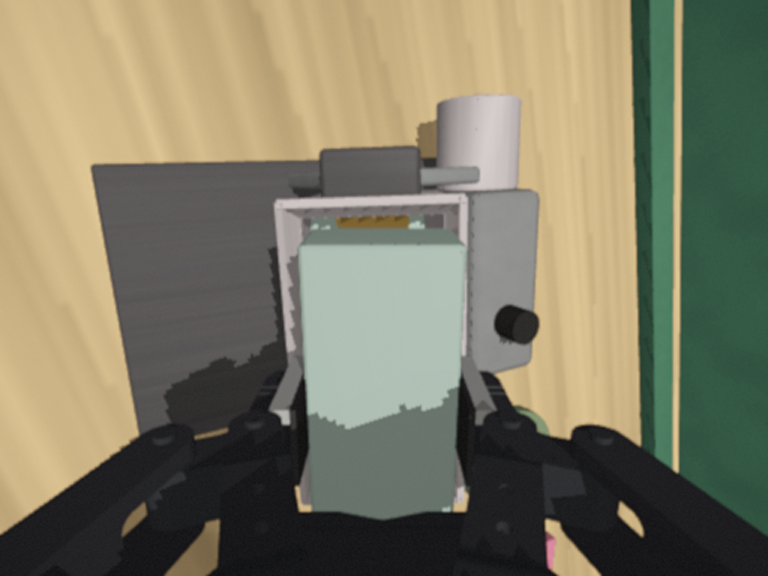

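Call:
{"op": "move_arm", "data": {"moves": [[0.3,[0.04,-0.05,0.12],-0.2],[0.3,[0.03,-0.05,0.15],-0.1],[0.3,[0,0,0],0]]}}

```text
clock: 33.53
tool_pos: [596.2, 127.0, 152.0]
tool_rot: [0.177, 0.746, 0.621, 0.163]
wrist_force: [-0.6, 0.7, -4.6]
finger_gap: 0.5
```

```bash
python3 rel.py;python3 gl.py w19
```

```text
pos [596.2 127.  152. ] q [ 0.179  0.349  1.966 -0.385  0.387  0.686] F [-0.6  0.7 -4.6] gap 0.5 t 33.53
toolx [0.174 0.984 0.024] tooly [ 0.869 -0.165  0.466] toolz [ 0.463 -0.06  -0.884]
r 609.6
TCP in mouth frame [ 0.3  5.2 22.2] tool z [-0.015  0.028 -0.999] tool x [-0.001  1.     0.028] tool y [ 1.     0.002 -0.015]
mag x,y,z in tool [[-0.0, 1.0, -0.01], [1.0, 0.0, 0.03], [0.03, -0.01, -1.0]]
```

View pics/w19.png

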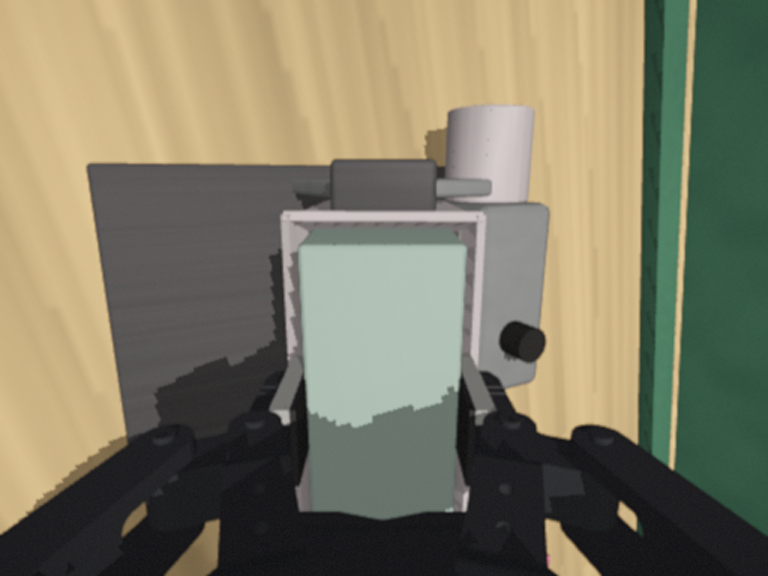

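Call:
{"op": "move_arm", "data": {"moves": [[0.3,[-0.05,-0.02,0.1],0],[0.6,[0,0,0],0],[0.7,[0,0,0],0],[0.7,[0,0,-0.1],0]]}}

```text
clock: 33.92
tool_pos: [597.3, 125.7, 153.1]
tool_rot: [0.178, 0.745, 0.621, 0.165]
wrist_force: [0.2, 0.0, -0.9]
finger_gap: 0.699
```

```bash
python3 rel.py;python3 gl.py w20
```

```text
pos [597.3 125.7 153.1] q [ 0.176  0.347  1.967 -0.384  0.382  0.681] F [ 0.2  0.  -0.9] gap 0.699 t 33.92
toolx [0.173 0.985 0.026] tooly [ 0.867 -0.165  0.47 ] toolz [ 0.467 -0.059 -0.882]
r 610.3
TCP in mouth frame [ 1.9  4.1 22.7] tool z [-0.011  0.03  -0.999] tool x [-0.001  1.     0.03 ] tool y [ 1.     0.002 -0.011]
mag x,y,z in tool [[-0.0, 1.0, -0.01], [1.0, 0.0, 0.03], [0.03, -0.01, -1.0]]
```

View pics/w20.png

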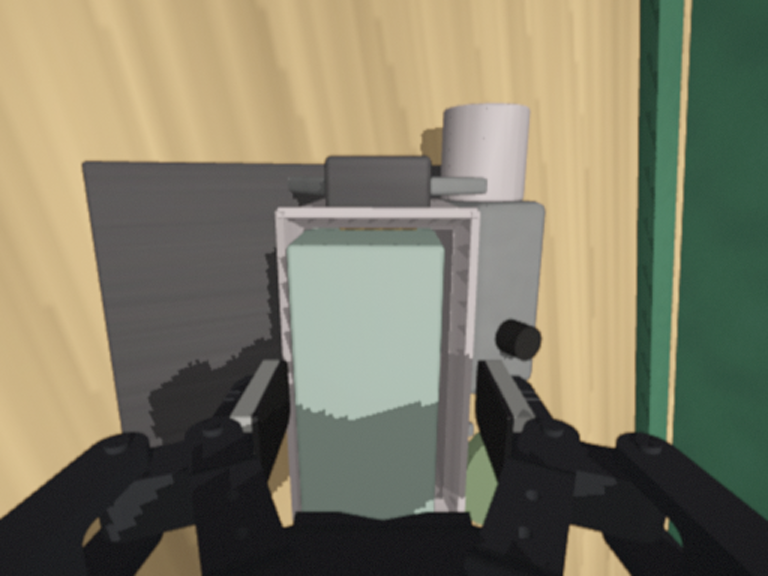

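Call:
{"op": "move_arm", "data": {"moves": [[0.7,[0,0,-0.5],0],[0.7,[0,-0.05,-0.5],0],[0.3,[0,-0.05,-0.4],0],[0,[0,0,0],0],[0,[0,0,0],0]]}}

```text
clock: 34.38
tool_pos: [569.1, 130.6, 207.0]
tool_rot: [0.179, 0.744, 0.621, 0.169]
wrist_force: [0.1, 0.6, -0.2]
finger_gap: 0.278
```

```bash
python3 tm.py 0 3 20;python3 gl.py w21
```

```text
pos [569.1 130.6 207. ] q [ 0.198  0.226  1.969 -0.321  0.491  0.627] F [ 0.1  0.6 -0.2] gap 0.278 t 34.38
toolx [0.172 0.985 0.029] tooly [ 0.863 -0.165  0.477] toolz [ 0.474 -0.057 -0.879]
r 583.9
TCP in mouth frame [ 2.7  3.5 83.6] tool z [-0.003  0.034 -0.999] tool x [-0.     0.999  0.034] tool y [ 1.     0.001 -0.003]
mag x,y,z in tool [[-0.0, 1.0, -0.0], [1.0, 0.0, 0.03], [0.03, -0.0, -1.0]]
tip mouth [ 2.6  4.1 64.6] F mouth [-0.1  0.7 -0.1] delta [-0.07 -0.06  1.11]
```

View pics/w21.png

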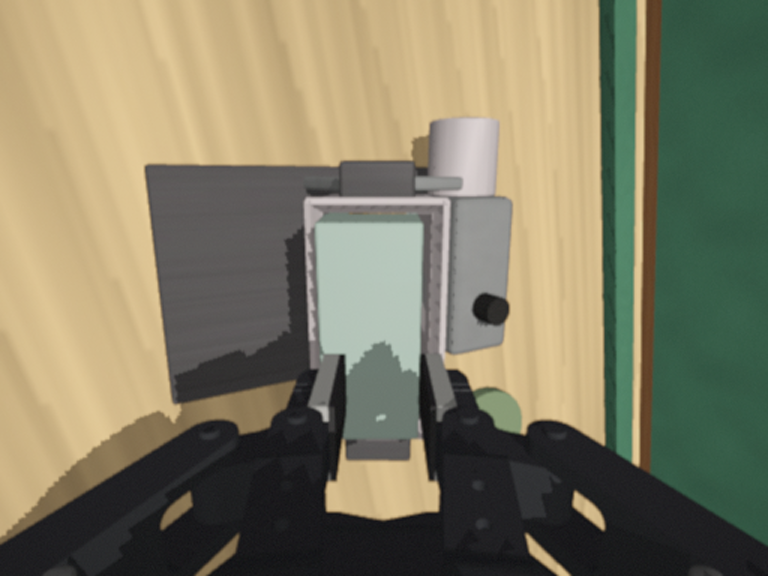

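Run:
```python
from mag import *
d=np.load('w21.npz');im=d['im'].copy();C=d['C'];m=cams.camera_model('wrist')
A=Rm(-.19);O=np.array([605.5,120.,132.3])
for z,W,L in ((0,58,112),(17,44,100)):
    P=O+(rimpts(W,L)+[0,0,z])@A.T
    print(z,(proj(m,C,P)*1.5).round().tolist())
c=cv2.resize(im[125:310,190:310],None,fx=4.,fy=3.2,interpolation=cv2.INTER_CUBIC)
cv2.imwrite('pics/w21c.png',c[:,:,::-1])
```

```text
0 [[310.0, 204.0], [443.0, 204.0], [435.0, 434.0], [318.0, 434.0]]
17 [[322.0, 222.0], [430.0, 222.0], [424.0, 442.0], [328.0, 442.0]]
```

View pics/w21c.png

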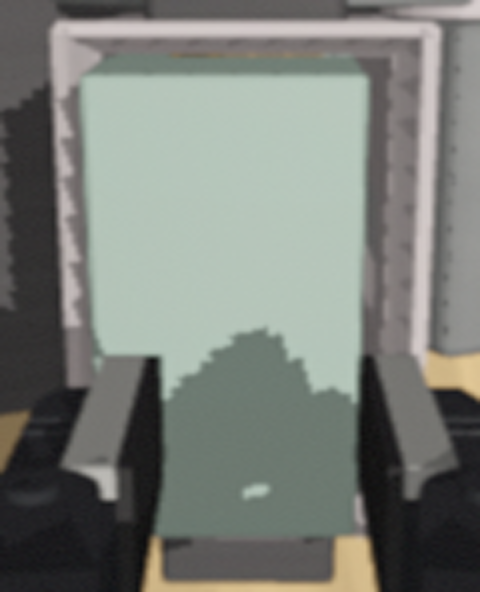

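Call:
{"op": "move_arm", "data": {"moves": [[0,[-0.02,-0.06,0.3],0],[0,[-0.02,-0.06,0.3],0],[0,[0,-0.05,0.3],0],[0,[0,0,0],0]]}}

```text
clock: 34.77
tool_pos: [583.0, 128.2, 170.7]
tool_rot: [0.18, 0.744, 0.62, 0.171]
wrist_force: [0.5, -0.4, 0.2]
finger_gap: 0.0
```

```bash
python3 tm.py 0 2 17|tail -2
```

```text
mag x,y,z in tool [[-0.0, 1.0, 0.0], [1.0, 0.0, 0.04], [0.04, 0.0, -1.0]]
tip mouth [-2.3  4.5 26. ] F mouth [ 0.6 -0.3 -0.1] delta [-0.07  0.06  0.22]
```

Call:
{"op": "move_arm", "data": {"moves": [[0,[0,0.02,0.15],0],[0,[0,0,0.15],0],[0,[0,0,0.12],0]]}}

```text
clock: 35.02
tool_pos: [592.3, 127.1, 155.6]
tool_rot: [0.18, 0.744, 0.62, 0.171]
wrist_force: [-6.9, -1.4, 6.3]
finger_gap: -0.003
```

```bash
python3 tm.py 0 2 17|tail -1
```

```text
tip mouth [-1.4  5.1  8.3] F mouth [-2.7 -2.7  8.6] delta [-0.07  0.04 -0.22]
```

Call:
{"op": "move_arm", "data": {"moves": [[0,[-0.03,0,0.13],0],[0,[-0.03,0,0.13],0]]}}

```text
clock: 35.18
tool_pos: [597.3, 125.5, 146.6]
tool_rot: [0.18, 0.744, 0.62, 0.172]
wrist_force: [-5.8, 7.7, 4.5]
finger_gap: 0.001
```

```bash
python3 tm.py 0 2 17|tail -1;python3 gl.py w22
```

```text
tip mouth [-1.1  4.6 -2.1] F mouth [-4.1  6.5  7.4] delta [-0.05  0.03 -0.48]
```

View pics/w22.png

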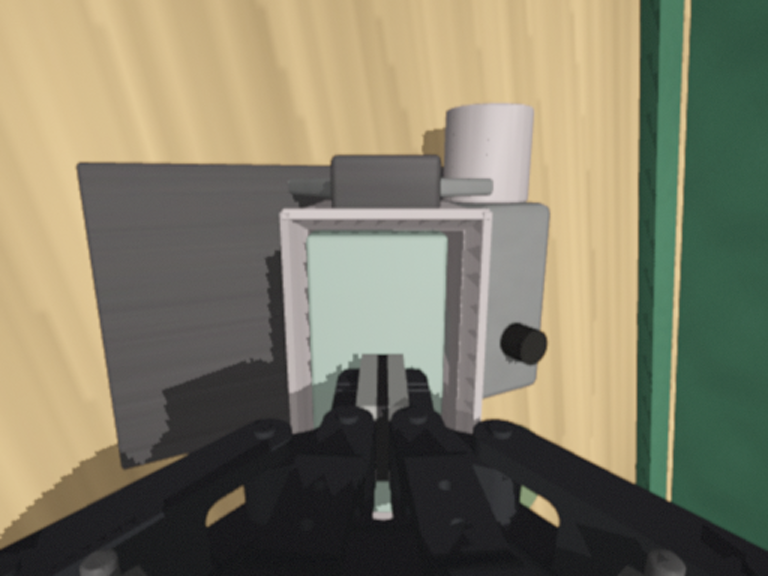

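Call:
{"op": "move_arm", "data": {"moves": [[0,[-0.1,0,-0.15],0],[0,[-0.25,0,0],0],[0,[0,0,0],0]]}}

```text
clock: 35.48
tool_pos: [593.3, 112.8, 151.2]
tool_rot: [0.179, 0.743, 0.621, 0.173]
wrist_force: [-3.8, -0.4, 2.4]
finger_gap: -0.003
```

```bash
python3 tm.py 0 2 17|tail -1;python3 gl.py w23
```

```text
tip mouth [-0.2 -8.6  2.7] F mouth [-2.  -1.1  3.9] delta [ 0.28  0.01 -0.35]
```

View pics/w23.png

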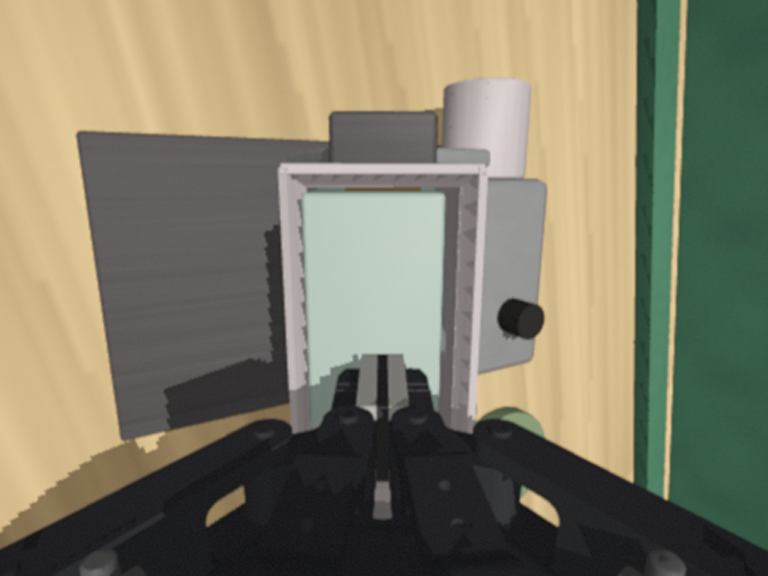

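Call:
{"op": "move_arm", "data": {"moves": [[0,[0.03,0,0.13],0],[0,[0.02,0,0.13],0]]}}

```text
clock: 35.7
tool_pos: [597.5, 112.5, 143.4]
tool_rot: [0.18, 0.744, 0.62, 0.172]
wrist_force: [-6.3, -5.9, 9.7]
finger_gap: -0.0
```

```bash
python3 tm.py 0 2 17|tail -1;python3 gl.py w24
```

```text
tip mouth [-0.3 -8.2 -6.1] F mouth [ 0.2 -7.  10.9] delta [ 0.27  0.01 -0.57]
```

View pics/w24.png

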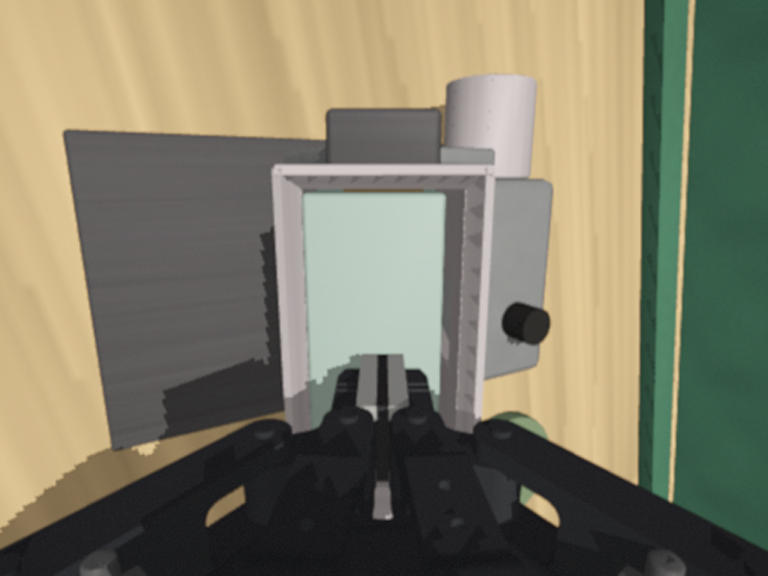

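Call:
{"op": "move_arm", "data": {"moves": [[0,[0.08,0,0.1],0],[0,[0.08,0,0.13],0],[0,[0.03,0,0.13],0]]}}

```text
clock: 36.0
tool_pos: [604.1, 114.9, 132.1]
tool_rot: [0.182, 0.745, 0.62, 0.168]
wrist_force: [-7.7, -3.9, 12.3]
finger_gap: -0.003
```

```bash
python3 tm.py 0 2 -24|tail -1;python3 gl.py w25; python3 rel.py|head -1
```

```text
tip mouth [ -0.4  -4.7 -19. ] F mouth [-0.1 -5.3 14. ] delta [0.17 0.01 0.13]
pos [604.4 114.9 131.5] q [ 0.153  0.389  1.985 -0.452  0.314  0.736] F [-4.9 -5.   8.5] gap -0.005 t 36.05
```

View pics/w25.png

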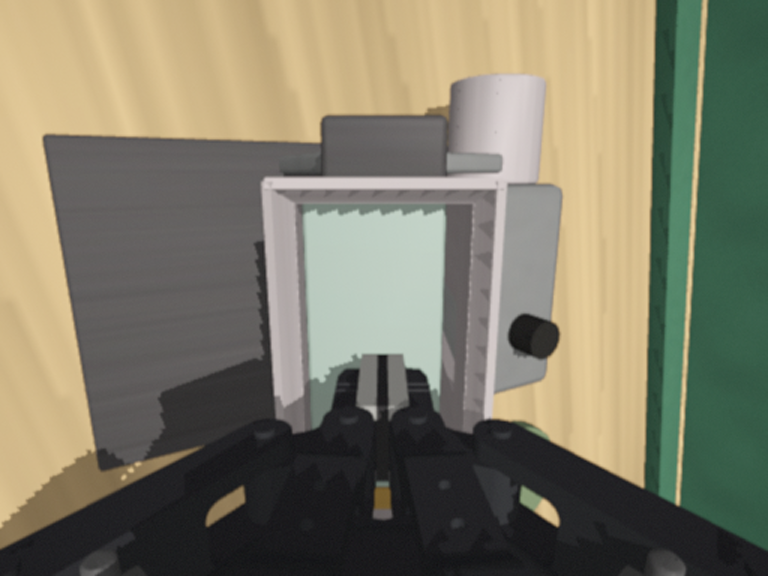

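Call:
{"op": "move_arm", "data": {"moves": [[0,[0.1,0,0.03],0],[0,[0.12,0,0.08],0],[0,[0.06,0,0.13],0]]}}

```text
clock: 36.3
tool_pos: [608.2, 119.2, 125.3]
tool_rot: [0.184, 0.746, 0.619, 0.162]
wrist_force: [-9.2, -10.2, 16.4]
finger_gap: -0.002
```

```bash
python3 tm.py 0 2 -24|tail -1;python3 gl.py w26; python3 rel.py|head -1
```

```text
tip mouth [ -0.9   0.  -26.5] F mouth [  1.6 -11.7  17.9] delta [ 0.05  0.02 -0.06]
pos [608.5 119.2 124.6] q [ 0.169  0.409  1.972 -0.5    0.324  0.796] F [ -7.4 -10.2  14.5] gap 0.003 t 36.35
```

View pics/w26.png

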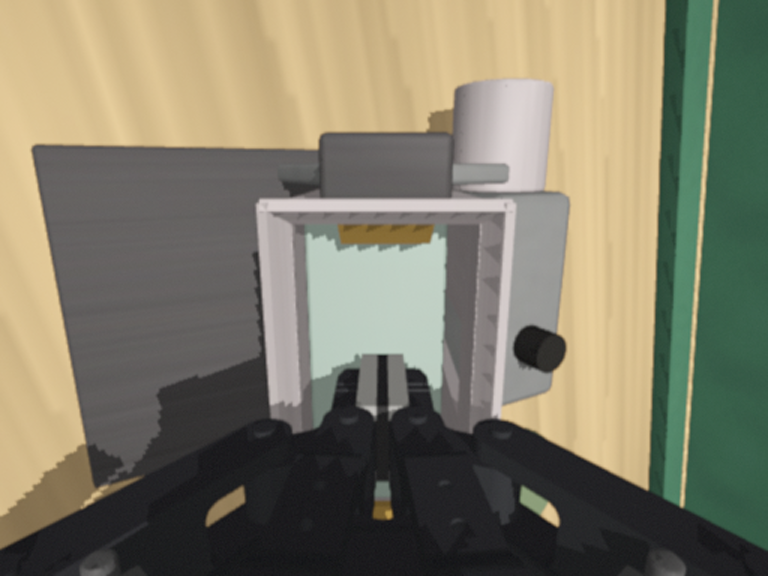

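Both noses now appear out over the glass. Retreat along the column and check.

Call:
{"op": "move_arm", "data": {"moves": [[0,[0,0,-0.4],0],[0,[0,-0.03,-0.7],0],[0,[-0.2,-0.1,-0.9],0],[0,[-0.6,-0.1,-0.7],0],[0,[-0.6,0,-0.6],0],[0,[-0.2,0,-0.3],0],[0,[0,0,0],0]]}}

```text
clock: 36.93
tool_pos: [519.8, 67.6, 250.5]
tool_rot: [0.185, 0.746, 0.62, 0.161]
wrist_force: [-0.3, 0.3, -0.9]
finger_gap: 0.0
```

```bash
python3 rel.py
python3 - <<'E'
from h import *
im,m,C=snap('wrist'); np.savez('w27.npz',im=im,C=C)
u,v=proj(m,C,[605,119,132])[0].astype(int);print(u,v)
x0=max(0,u-100);y0=max(0,v-75)
cv2.imwrite('pics/w27.png',cv2.resize(im[y0:v+75,x0:u+100],None,fx=3.8,fy=3.8,interpolation=cv2.INTER_CUBIC)[:,:,::-1])
im,m,C=snap('top')
cv2.imwrite('pics/t27.png',cv2.resize(im,(768,576),interpolation=cv2.INTER_CUBIC)[:,:,::-1])
E
```

```text
pos [519.8  67.6 250.5] q [ 0.071  0.067  2.029 -0.202  0.57   0.398] F [-0.3  0.3 -0.9] gap 0.0 t 36.93
toolx [0.18  0.984 0.012] tooly [ 0.864 -0.164  0.475] toolz [ 0.469 -0.075 -0.88 ]
r 524.2
TCP in mouth frame [ -8.4 -67.7 139.3] tool z [-0.005  0.015 -1.   ] tool x [-0.002  1.     0.015] tool y [ 1.     0.002 -0.005]
mag x,y,z in tool [[-0.0, 1.0, -0.0], [1.0, 0.0, 0.01], [0.01, -0.0, -1.0]]
265 111
```

View pics/w27.png

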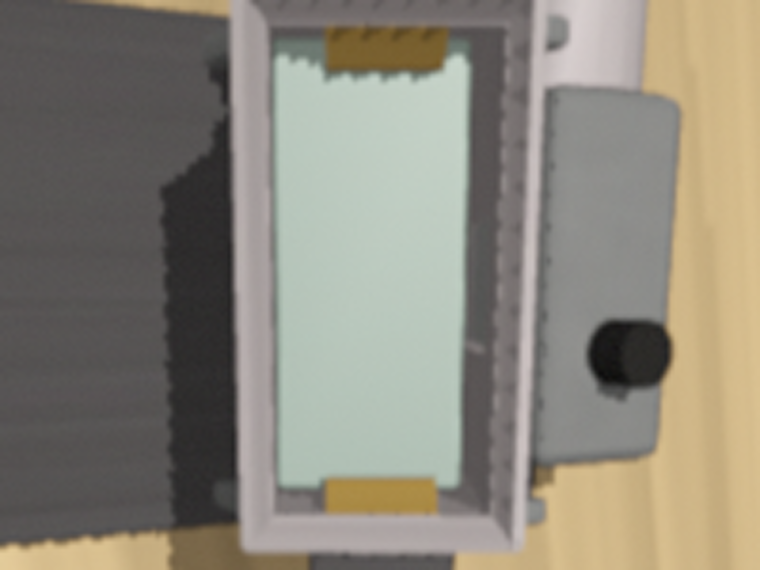

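View pics/t27.png

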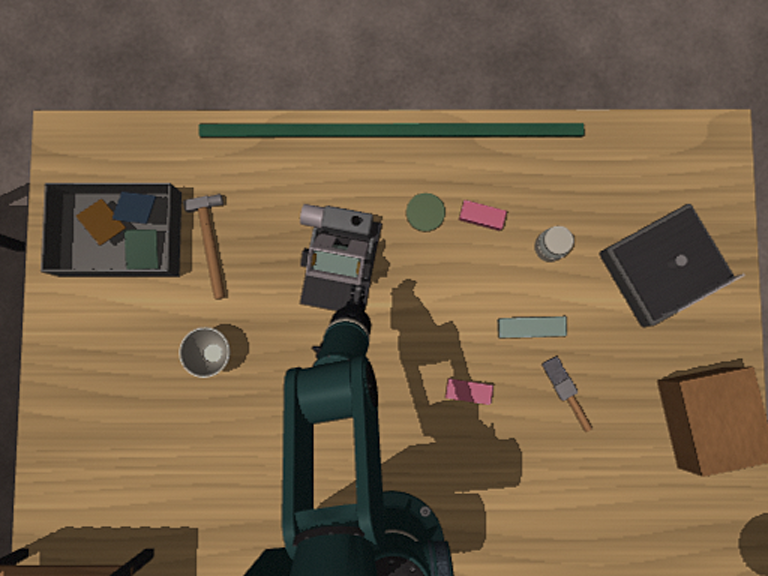

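Both noses sit over the second slab, which lies flat. The long slab and the other bystanders are where they were, and the tool is clear of everything, so I'm handing in.

```bash
python3 -c "
from station import ctrl
print(ctrl.finish_job())"
```

```text
the job is handed in; nothing more can be done
None
```

Both short glass slabs are loaded flat, one on top of the other, in the magazine, and I handed the job in at about 37 s of the 72 s allowed. I gripped each slab with the tool vertical. The moves have no tilt command, so I tilted the tool to the column's lean by pushing against the edge of the arm's reach. I then set the slab in the mouth and pushed it down with closed fingers until it latched.

**Last checks**
- **Latching:** after each push the wrist picture shows both brass noses out over the glass. The upper slab stayed down after I withdrew.
- **Push force:** the highest reading between moves was about 26 N on the first slab and about 18 N on the second. The fingertip went no deeper than about 5 mm past the latch plane, short of the 8 mm stop.
- **Rest of the bench:** in the last top view the long slab, rondel, jar, tub, brush and hammer look unmoved. I judged this by eye rather than measuring it.

**What went less well**
- The first slab went in crooked, one end first, and I levelled it by pushing on the other end. The second also tipped and needed its push point shifted.
- While I was finding the edge of the arm's reach, a sudden stop with empty fingers gave about 45 N at the wrist, below the 120 N limit. The limiting joint (joint 3) read just inside its range.

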